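# File delivered parts cases in the slotted stock rack

### The job

Lift the clear dust hood off the stock rack and stand it on the bench beside it. Stand every flat parts case that is lying on the bench upright on its short end in a free slot of the rack, one to a slot and down to the slot floor, leaving the case already filed in its slot. Then put the hood back fully home over the rack and leave the other things on the bench alone.

Things in the scene. Friction and masses are not known exactly. Their poses are not given: they have to be found in the camera images.
- rack: Fixed slotted stock rack: base plate 250 x 82 x 6 mm with green dividers that make six slots in a row, pitch 34 mm. Origin: centre of its underside, on the bench; x along the row, y along each slot, z up. Rails along both sides, outer faces 23.6 mm from the centre line, tops 36 mm above the bench. One case to a slot.
- hood: Loose clear plastic dust hood with black bar handle, at first over the rack. 234 x 63 mm, 75 mm high, walls 3 mm, open below, about 220 g. Origin: centre of its lower edge; x along its length, z up. Seated, it stands on the base plate, origin 6 mm above the rack's, x along the rack's x (either way round), about 4 mm of play.
- hood_grip (a point): Middle of the hood's handle: a bar 80 mm long along the hood's x, 12 mm wide, 10 mm high, 105 mm above the hood's lower edge; 25 mm free below it.
- slot0 (a point): Centre of the floor of slot 0 of the rack (slot 0 at the rack's -x end, slot 5 at +x), 6 mm above the bench; axes as the rack's. Slot 17.5 mm wide along x, 39 mm long along y. Dividers: 24 mm long along y, sides straight to 28 mm and roof-like peaks 36 mm above the bench.
- slot1 (a point): Centre of the floor of slot 1 of the rack (slot 0 at the rack's -x end, slot 5 at +x), 6 mm above the bench; axes as the rack's. Slot 17.5 mm wide along x, 39 mm long along y. Dividers: 24 mm long along y, sides straight to 28 mm and roof-like peaks 36 mm above the bench.
- slot2 (a point): Centre of the floor of slot 2 of the rack (slot 0 at the rack's -x end, slot 5 at +x), 6 mm above the bench; axes as the rack's. Slot 17.5 mm wide along x, 39 mm long along y. Dividers: 24 mm long along y, sides straight to 28 mm and roof-like peaks 36 mm above the bench.
- slot3 (a point): Centre of the floor of slot 3 of the rack (slot 0 at the rack's -x end, slot 5 at +x), 6 mm above the bench; axes as the rack's. Slot 17.5 mm wide along x, 39 mm long along y. Dividers: 24 mm long along y, sides straight to 28 mm and roof-like peaks 36 mm above the bench.
- slot4 (a point): Centre of the floor of slot 4 of the rack (slot 0 at the rack's -x end, slot 5 at +x), 6 mm above the bench; axes as the rack's. Slot 17.5 mm wide along x, 39 mm long along y. Dividers: 24 mm long along y, sides straight to 28 mm and roof-like peaks 36 mm above the bench.
- slot5 (a point): Centre of the floor of slot 5 of the rack (slot 0 at the rack's -x end, slot 5 at +x), 6 mm above the bench; axes as the rack's. Slot 17.5 mm wide along x, 39 mm long along y. Dividers: 24 mm long along y, sides straight to 28 mm and roof-like peaks 36 mm above the bench.
- case1: Flat white parts case, 60 x 36 x 14 mm, about 45 g, at first lying on its large face on the bench. Origin: its centre; x along the 60 mm length, y along the 36 mm width, z along the 14 mm thickness. Same both ways round and both ways up. Four or five of the cases are there.
- case2: Flat white parts case, 60 x 36 x 14 mm, about 45 g, at first lying on its large face on the bench. Origin: its centre; x along the 60 mm length, y along the 36 mm width, z along the 14 mm thickness. Same both ways round and both ways up. Four or five of the cases are there.
- case3: Flat white parts case, 60 x 36 x 14 mm, about 45 g, at first lying on its large face on the bench. Origin: its centre; x along the 60 mm length, y along the 36 mm width, z along the 14 mm thickness. Same both ways round and both ways up. Four or five of the cases are there.
- case4: Flat white parts case, 60 x 36 x 14 mm, about 45 g, at first lying on its large face on the bench. Origin: its centre; x along the 60 mm length, y along the 36 mm width, z along the 14 mm thickness. Same both ways round and both ways up. Four or five of the cases are there.
- case5: Flat white parts case, 60 x 36 x 14 mm, about 45 g, at first lying on its large face on the bench. Origin: its centre; x along the 60 mm length, y along the 36 mm width, z along the 14 mm thickness. Same both ways round and both ways up. Four or five of the cases are there.
- filed1: Case of the same size (60 x 36 x 14 mm) already standing in slot 0 of the rack, if it is there (one of three is). Origin: its centre; here z is along the 60 mm length, y along the width, x along the thickness.
- filed2: Case of the same size (60 x 36 x 14 mm) already standing in slot 2 of the rack, if it is there (one of three is). Origin: its centre; here z is along the 60 mm length, y along the width, x along the thickness.
- filed3: Case of the same size (60 x 36 x 14 mm) already standing in slot 5 of the rack, if it is there (one of three is). Origin: its centre; here z is along the 60 mm length, y along the width, x along the thickness.
- jar: Bystander: glass jar with metal lid, 48 mm across, 60 mm high. Origin: centre of its underside.
- loupe: Bystander: black eyepiece loupe, 38 mm across, 34 mm high. Origin: centre of its underside.
- driver: Bystander: small screwdriver lying on the bench, 140 mm long along its x.
Mind the look-alikes: they are no part of the job. Leave any blue or pink look-alike of the case1 alone.

How it is judged:
By the outcome, as a careful person would: the job done as asked, in the order asked, and still so for the second after the job is handed in, with the robot touching nothing.
Of case1, case2, case3, case4, case5 only 4 to 5 are there at a start; the rules pass over those that are not, and their reading is None.
Of filed1, filed2, filed3 only 1 to 1 are there at a start; the rules pass over those that are not, and their reading is None.
At some moment in a run one of case1, case2, case3, case4, case5 may be knocked a few centimetres aside while the robot is not near it.
It also fails if it takes over 210 s, if anything falls off the work surface, if the arm or the gripper's body presses on something with over 40 N, if the wrist force passes 120 N, or if a joint passes its speed limit or range.

### The arm

A 6-joint arm with a two-finger parallel gripper is mounted at the origin on the work surface. World frame = base frame: x ahead of the robot, y to its left, z up, the work surface at z = 0. Lengths are in m, angles in rad, forces in N, time in s.
With the tool pointing down it reaches from about 0.35 to 0.925 m from the base axis. Payload 6.4 kg.
Tool frame: the origin (TCP) lies midway between the tips of the shut fingers; the grasp point (between the pads) lies 19 mm behind it (r.pinch_z is the distance from the TCP to the grasp point, in m); z points along the fingers, y is the line along which they close (so a half turn about z gives the same grasp; the last joint's range is limited). The gripper opens to 94 mm and grips with 3 to 60 N. Pads are 16 mm wide; open, the fingers measure 119 mm over their backs; the gripper's body (75 mm by 177 mm) begins 78 mm behind the grasp point.
Start: joints at [-1.475, 0.245, 1.558, -0, 1.339, -0.174], TCP at [0.173, -0.626, 0.205] pointing down, gripper open.
Joint ranges: [-3.13, 3.13], [-1.02, 2.26], [0.13, 2.54], [-0.95, 4.09], [0.21, 2.88], [-2.74, 2.74]. Speed limits (rad/s): [2.57, 2.57, 3.14, 3.14, 3.14, 3.14].

### API

Orientations are given as a rotation vector (axis times angle).
In Python, from workcell import r, eyes gives the robot as it stands. The module is installed in compiled form; this text tells all that it offers.
- The arm moves only by the tool jog_arm, never from a script. Its argument "moves" is a list of rows, each a list of 3 entries, a list of its own where there are three numbers: the shift along the tool's x, y, z in mm, then the turn about the tool's z in degrees, then the finger opening in mm, from 0 to 94. In form: [[[tx, ty, tz], turn, jaw], ...]. A call has 1 to 12 rows; each row is the pose to reach, as a shift and turn from the pose commanded when the call began, along the tool's axes at that moment; what a row does not reach only later rows make up. A row lasts 1/12 s, in which the tool goes at most 41.7 mm and 7.16 degrees, less where a joint would pass 70% of its speed; a pose out of reach is approached as far as the arm can. A call with a gripper value outside its range is refused whole. The fingers move at their own pace and stop on an object; "squeeze" is the grip in N (left out, the last holds). Time passes only in rows, so rows that repeat a pose let the fingers close. It gives the time, the measured TCP pose, the force, the opening and the grip force at its end, in the units of the state.
- r.get_obs(): the state, without advancing time (a new reading comes with each control period).
- eyes.get_image(name): name is "scene" or "top" or "wrist"; returns the picture (480x640x3 uint8, red, green, blue); there is no depth.
- eyes.camera_model(name): a dict with "camera_matrix" (3x3 intrinsics, pixels), "extrinsics" (4x4, takes a point from world to camera coordinates); the wrist camera has in their place "hand_eye" (4x4, takes a point from camera to tool coordinates, whose origin is the TCP and whose axes are the flange's). Camera axes: x right, y down, z forward; pixel columns grow to the right and rows downward; lengths in m; the calibration is good to about 2 mm. The wrist camera is an equidistant fisheye: a pixel r from the principal point sees the ray r / f radians off the axis. A picture is of the moment at which its call begins: read the wrist's pose just before it. camera_model takes no time and is no camera call.
- r.job_done(): hands the job in; it is judged then, once.
The state is a dict: "time_s": time; "joint_positions": joint angles; "qd": joint speeds; "joint_torque": joint torques, N m; "tool_pos": TCP position; "tcp_rot": TCP orientation; "contact_force": force on the tool from outside, world axes, zero at the start; "moment": the same for the moment, N m; "finger_gap": finger opening in m; "grip_force": force on a finger pad.
Only numpy, scipy, OpenCV 4.12 (cv2) and the standard library are available. Lean on these libraries where they do the work, as an engineer would, in place of code of your own. Each camera call takes 0.05 s, during which the arm holds its last target. There are 200 camera calls.

## Working session

There is one attempt and no reset: what is moved stays moved. The work goes in short steps, Python scripts to look and compute and a tool call to move; the robot and the scene stay as the last step left them, time stands still between calls to the robot, and variables do not carry over. Pictures are saved under pics/ and viewed, at most 14 in all, crops included, and the job is handed in when it is done.

Besides the shell and the picture viewer there is one more tool, called as a command line: name --argument value ..., lists and objects as JSON in quotes. jog_arm: Moves the arm, as the interface text tells. Its arguments: {"type":"object","properties":{"moves":{"type":"array","items":{"type":"array"}},"squeeze":{"type":"number"}},"required":["moves"]}

```bash
mkdir -p pics; cat > h.py <<'E'
import numpy as np, cv2
from scipy.spatial.transform import Rotation as R
from workcell import r, eyes
def snap(n,f):
    o=r.get_obs(); im=eyes.get_image(n); cv2.imwrite('pics/'+f,im[:,:,::-1]); return o,im
def toworld(n,uv,z,o=None):
    m=eyes.camera_model(n); K=np.array(m['camera_matrix']); uv=np.atleast_2d(uv).astype(float)
    p=(uv-K[:2,2])/[K[0,0],K[1,1]]
    if n=='wrist':
        th=np.linalg.norm(p,axis=1); s=np.where(th>1e-9,np.sin(th)/np.maximum(th,1e-9),1)
        d=np.c_[p*s[:,None],np.cos(th)]
        H=np.array(m['hand_eye']); T=np.eye(4); T[:3,:3]=R.from_rotvec(o['tcp_rot']).as_matrix(); T[:3,3]=o['tool_pos']; M=T@H
    else:
        d=np.c_[p,np.ones(len(p))]; M=np.linalg.inv(np.array(m['extrinsics']))
    d=d@M[:3,:3].T; c=M[:3,3]
    return c+d*((z-c[2])/d[:,2])[:,None]
def toolshift(dw):  # world shift (mm) -> tool axes
    return R.from_rotvec(r.get_obs()['tcp_rot']).as_matrix().T@np.array(dw)
E
python3 - <<'E'
from h import *
o,_=snap('top','t0.png'); snap('scene','s0.png')
print(o)
for n in ('top','scene','wrist'): print(n,eyes.camera_model(n))
E
```

```text
{'time_s': 0.0, 'joint_positions': array([-1.47507446e+00,  2.45797310e-01,  1.55898437e+00, -3.88635967e-05,
        1.33869530e+00, -1.74108016e-01]), 'qd': array([-0.00152331, -0.00101105,  0.00087576,  0.00013978,  0.00181907,
        0.00160135]), 'joint_torque': array([ 5.87698341e-04, -4.15837097e+01, -3.14601517e+01,  6.84587122e-02,
        3.32022377e-02, -1.38389000e-04]), 'tool_pos': array([ 0.17320172, -0.62588485,  0.20437202]), 'tcp_rot': array([-3.11117516e+00, -4.22323648e-01, -5.65927293e-05]), 'contact_force': array([-0.14906643,  0.59221107, -0.26756453]), 'moment': array([0.04979725, 0.01565012, 0.00901113]), 'grip_force': 0.0, 'finger_gap': 0.09444387060838534}
top {'camera_matrix': array([[513.72387169,   0.        , 319.9374371 ],
       [  0.        , 513.72387169, 241.21811097],
       [  0.        ,   0.        ,   1.        ]]), 'extrinsics': array([[ 0.00966723, -0.99993786,  0.00555217, -0.06644522],
       [-0.98152966, -0.0105499 , -0.19101893,  0.58828929],
       [ 0.19106563, -0.00360299, -0.98157065,  0.88425183],
       [ 0.        ,  0.        , 
[... 300 characters left out ...]
14,  0.56113177, -0.68476644, -0.17025541],
       [-0.44132848, -0.52359493, -0.72875066,  1.28238106],
       [ 0.        ,  0.        ,  0.        ,  1.        ]])}
wrist {'camera_matrix': array([[371.64829954,   0.        , 326.90388962],
       [  0.        , 371.64829954, 240.0315177 ],
       [  0.        ,   0.        ,   1.        ]]), 'hand_eye': array([[-1.74453389e-03, -9.66693355e-01, -2.55931462e-01,
         7.43911420e-02],
       [ 9.99998464e-01, -1.64251447e-03, -6.12364660e-04,
        -5.91115559e-04],
       [ 1.71597717e-04, -2.55932137e-01,  9.66694736e-01,
        -1.79251647e-01],
       [ 0.00000000e+00,  0.00000000e+00,  0.00000000e+00,
         1.00000000e+00]])}
```

View pics/t0.png

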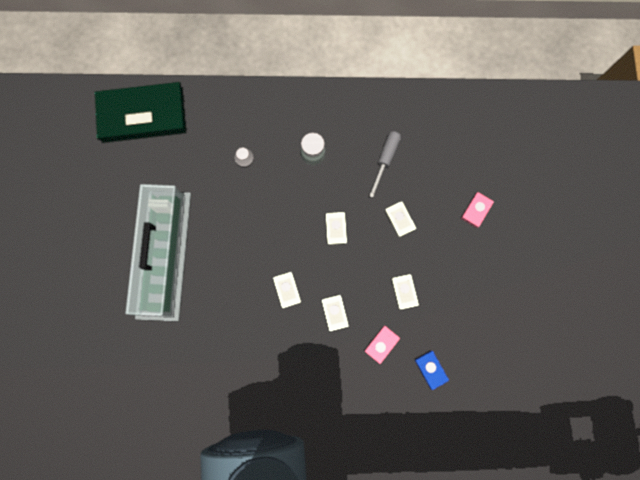

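View pics/s0.png

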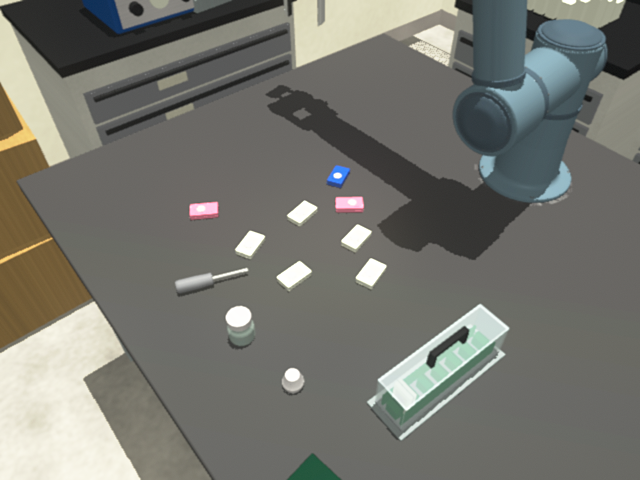

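```bash
cat >> h.py <<'E'
def cases(im,n='top',o=None,z=0.014):
    m=((im.min(2)>140)).astype(np.uint8); m[:120]=0; m[:,:200]=0
    out=[]
    for c in cv2.findContours(m,cv2.RETR_EXTERNAL,cv2.CHAIN_APPROX_NONE)[0]:
        if cv2.contourArea(c)<200: continue
        w=toworld(n,c[:,0],z,o)[:,:2]*1000
        (x,y),(a,b),t=cv2.minAreaRect(w.astype(np.float32))
        if a<b: a,b,t=b,a,t+90
        t=(t+90)%180-90
        out.append((round(x,1),round(y,1),round(a,1),round(b,1),round(t,1)))
    return out
E
python3 - <<'E'
from h import *
im=cv2.imread('pics/t0.png')[:,:,::-1]
for c in cases(im): print(c)
cv2.imwrite('pics/rk.png',cv2.resize(im[175:330,110:205,::-1],None,fx=3.8,fy=3.8,interpolation=cv2.INTER_CUBIC))
im=cv2.imread('pics/s0.png')
cv2.imwrite('pics/rs.png',cv2.resize(im[295:440,360:515],None,fx=4,fy=4,interpolation=cv2.INTER_CUBIC))
E
```

```text
(404.7, -177.3, 58.9, 34.8, -38.6)
(461.8, -89.6, 61.5, 37.5, 14.6)
(503.0, -221.7, 61.9, 37.5, 13.1)
(504.1, 1.5, 62.2, 37.9, 18.3)
(624.2, -91.0, 62.8, 37.4, 3.7)
(644.2, -215.8, 62.1, 37.9, 25.5)
(664.5, -367.0, 57.9, 34.2, -31.8)
(795.4, -42.9, 44.2, 43.8, 0.7)
```

View pics/rk.png

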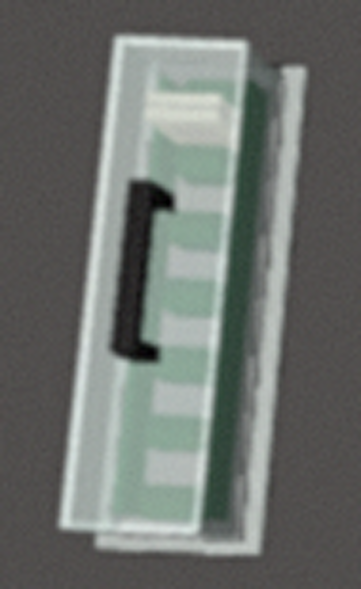

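View pics/rs.png

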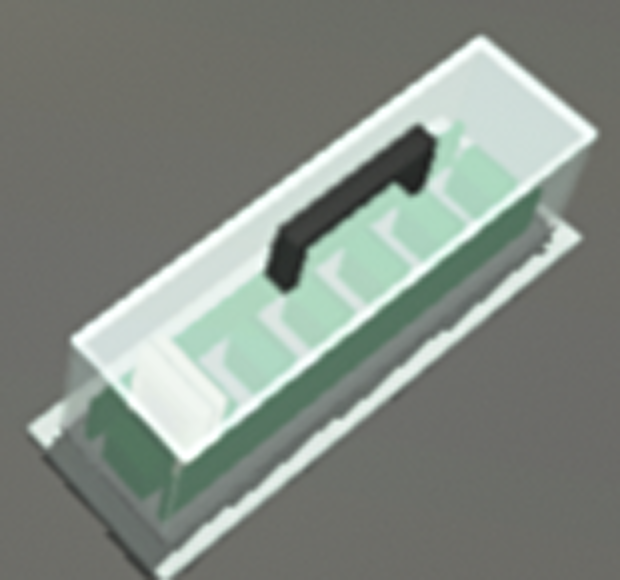

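```bash
python3 - <<'E'
from h import *
f=lambda p:np.array(p,float)/3.8+[110,175]
g=lambda p:np.array(p,float)/4+[360,295]
np.set_printoptions(precision=1,suppress=True)
for nm,n,p,z in [('base','top',f([(305,68),(260,553),(97,548)]),.006),('hood','top',f([(115,38),(247,40),(200,530),(60,527)]),.081),
 ('handle','top',f([(130,182),(153,182),(135,355),(112,352)]),.116),
 ('base','scene',g([(580,237),(28,430),(165,578)]),.006),('hood','scene',g([(480,35),(597,132),(185,460),(73,340)]),.081),('handle','scene',g([(415,125),(435,143),(290,237),(272,225)]),.116)]:
    w=toworld(n,p,z)[:,:2]*1000; e=np.diff(w,axis=0)
    print(nm,n,w.tolist(),'len',np.linalg.norm(e,axis=1),'ang',np.degrees(np.arctan2(e[:,1],e[:,0])),'mean',w.mean(0))
E
```

```text
base top [[692.8911071726576, 195.25471586777056], [444.6107196142108, 203.062571422433], [446.25457320393633, 283.46543540951865]] len [248.4  80.4] ang [178.2  88.8] mean [527.9 227.3]
hood top [[684.9258620113629, 267.5338962702487], [684.6483920767691, 204.37785789192225], [451.97852271272234, 211.01593478157034], [452.6997181563222, 274.84359558991434]] len [ 63.2 232.8  63.8] ang [-90.3 178.4  89.4] mean [568.6 239.4]
handle top [[606.346683310856, 242.92838971772142], [606.4607427260261, 232.5171546670333], [527.3095574221971, 234.77917367753804], [528.5505928390306, 245.1157296567237]] len [10.4 79.2 10.4] ang [-89.4 178.4  83.2] mean [567.2 238.8]
base scene [[445.1596700891759, 287.244028375472], [692.2245329114787, 199.44881658767576], [692.9971770759788, 278.89075601134306]] len [262.2  79.4] ang [-19.6  89.4] mean [610.1 255.2]
hood scene [[448.62723581130246, 214.67220534479364], [450.6057118324505, 277.63529349845635], [684.4545789344799, 270.04043114056384], [682.566837606273, 208.35959011673205]] len [ 63.  234.   61.7] ang [ 88.2  -1.9 -91.8] mean [566.6 242.7]
handle scene [[529.3948324104163, 238.8272015174449], [529.8860811749142, 249.39275464665096], [604.96998581285, 241.94757118675173], [606.3510077775366, 234.00138808640315]] len [10.6 75.5  8.1] ang [ 87.3  -5.7 -80.1] mean [567.7 241. ]
```

jog_arm --moves '[[[611,-730,0],17.3,60],[[611,-730,0],17.3,60],[[611,-730,0],17.3,60],[[611,-730,0],17.3,60],[[611,-730,0],17.3,60],[[611,-730,0],17.3,60],[[611,-730,0],17.3,60],[[611,-730,0],17.3,60],[[611,-730,0],17.3,60],[[611,-730,0],17.3,60],[[611,-730,0],17.3,60],[[611,-730,0],17.3,60]]'

```text
time_s: 1.1
tool_pos: [0.3805, -0.1693, 0.2053]
tcp_rot: [3.141, -0.051, 0.0]
contact_force: [1.5, -0.7, -0.1]
finger_gap: 0.06
grip_force: 0.0
```

```bash
cat > go.py <<'E'
import sys
from h import *
# usage: go.py x y z ang(world deg of tool x) -> tool shift mm, turn deg
a=list(map(float,sys.argv[1:])); o=r.get_obs(); M=R.from_rotvec(o['tcp_rot']).as_matrix()
ang=np.degrees(np.arctan2(M[1,0],M[0,0])); p=o['tool_pos']*1000
print('t',round(o['time_s'],2),'tcp',p.round(1),'ang',round(ang,2),'tilt',M[:,2].round(3),'q6',o['joint_positions'][5].round(2),'gap',round(o['finger_gap']*1000,1),'F',o['contact_force'].round(1))
if a: print('shift',toolshift(np.array(a[:3])-p).round(1),'turn',round(ang-a[3],1))
E
python3 go.py 567.5 240.5 204 -1.8
```

```text
t 1.1 tcp [ 380.5 -169.3  205.3] ang -1.88 tilt [ 0. -0. -1.] q6 0.91 gap 60.0 F [ 1.5 -0.7 -0.1]
shift [ 173.5 -415.7    1.3] turn -0.1
```

jog_arm --moves '[[[174,-416,0],0,60],[[174,-416,0],0,60],[[174,-416,0],0,60],[[174,-416,0],0,60],[[174,-416,0],0,60],[[174,-416,0],0,60],[[174,-416,0],0,60],[[174,-416,0],0,60],[[174,-416,0],0,60],[[174,-416,0],0,60],[[174,-416,0],0,60],[[174,-416,0],0,60]]'

```text
time_s: 2.1
tool_pos: [0.5684, 0.2434, 0.2044]
tcp_rot: [-3.14, 0.043, 0.001]
contact_force: [0.4, -0.5, -0.0]
finger_gap: 0.0595
grip_force: 0.0
```

jog_arm --moves '[[[0,0,0],0,60],[[0,0,0],0,60],[[0,0,0],0,60]]'

```text
time_s: 2.35
tool_pos: [0.5672, 0.2377, 0.2053]
tcp_rot: [3.141, -0.052, -0.001]
contact_force: [-0.2, 0.0, 0.5]
finger_gap: 0.0599
grip_force: 0.0
```

```bash
python3 go.py 567.5 240.5 92 -1.8; python3 -c "
from h import *
snap('wrist','w1.png')"
```

```text
t 2.35 tcp [567.2 237.7 205.3] ang -1.91 tilt [-0.001 -0.    -1.   ] q6 1.82 gap 59.9 F [-0.2  0.   0.5]
shift [  0.3  -2.9 113.3] turn -0.1
```

View pics/w1.png

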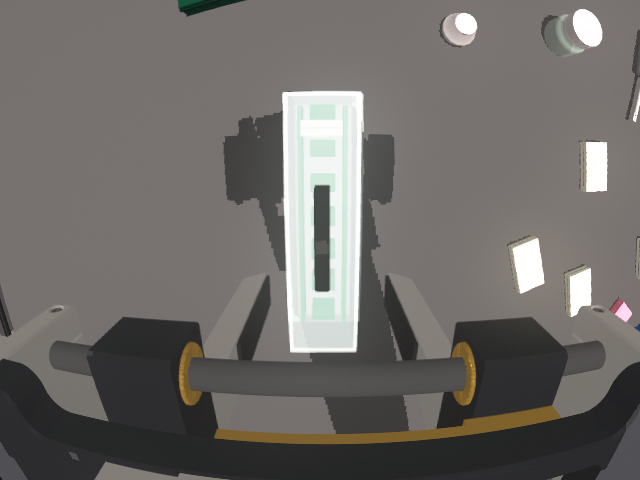

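```bash
python3 - <<'E'
from h import *
o=r.get_obs(); np.set_printoptions(precision=1,suppress=True)
for p,z in [([(314.5,185),(329.5,185),(329,291),(315.5,291)],.116),([(285,93),(362,93),(356,350),(290,350)],.081)]:
    w=toworld('wrist',p,z,o)[:,:2]*1000; e=w[2:].mean(0)-w[:2].mean(0); print(w.tolist(),w.mean(0),np.linalg.norm(e),np.degrees(np.arctan2(-e[1],-e[0])))
E
```

```text
[[611.9330969365116, 245.74101301945976], [611.5333536132013, 234.87345642825198], [529.1361143886957, 238.03940327106457], [529.4973750857607, 248.58270625384392]] [570.5 241.8] 82.47120224074303 -2.087326019839758
[[684.9278428636665, 267.977455616486], [682.5774224853011, 205.93549742443872], [452.13365621610365, 214.75465416851551], [454.2079486104206, 277.4492336490813]] [568.5 241.5] 230.76312534797654 -2.2713072046140312
```

jog_arm --moves '[[[1,-3.3,60],0,60],[[1,-3.3,60],0,60],[[1,-3.3,113],0,60],[[1,-3.3,113],0,60],[[1,-3.3,113],0,60],[[1,-3.3,113],0,0],[[1,-3.3,113],0,0],[[1,-3.3,113],0,0],[[1,-3.3,113],0,0],[[1,-3.3,113],0,0],[[1,-3.3,113],0,0],[[1,-3.3,113],0,0]]' --squeeze 35

```text
time_s: 3.4
tool_pos: [0.5689, 0.2422, 0.0929]
tcp_rot: [-3.141, 0.05, -0.001]
contact_force: [-0.5, -0.6, 0.5]
finger_gap: 0.0167
grip_force: 0.0
```

jog_arm --moves '[[[0,0,0],0,0],[[0,0,0],0,0],[[0,0,0],0,0]]'

```text
time_s: 3.65
tool_pos: [0.5688, 0.2419, 0.0926]
tcp_rot: [3.141, -0.05, -0.0]
contact_force: [0.8, -2.2, 1.0]
finger_gap: 0.0111
grip_force: 35.0
```

jog_arm --moves '[[[0,0,-10],0,0],[[0,0,-20],0,0],[[0,0,-30],0,0],[[0,0,-40],0,0],[[0,0,-55],0,0],[[0,0,-70],0,0],[[0,0,-85],0,0],[[0,0,-95],0,0],[[0,0,-95],0,0]]'

```text
time_s: 4.4
tool_pos: [0.5705, 0.2425, 0.1912]
tcp_rot: [-3.14, 0.05, -0.009]
contact_force: [-0.0, -0.5, -1.5]
finger_gap: 0.0118
grip_force: 35.0
```

jog_arm --moves '[[[0,-12,-95],0,0],[[0,-26,-95],0,0],[[0,-42,-95],0,0],[[0,-58,-95],0,0],[[0,-74,-95],0,0],[[0,-90,-95],0,0],[[0,-102,-95],0,0],[[0,-110,-95],0,0],[[0,-110,-95],0,0],[[0,-110,-95],0,0]]'

```text
time_s: 5.23
tool_pos: [0.572, 0.352, 0.2812]
tcp_rot: [3.14, -0.05, -0.003]
contact_force: [-0.5, -0.6, -2.1]
finger_gap: 0.0117
grip_force: 35.0
```

jog_arm --moves '[[[0,0,20],0,0],[[0,0,45],0,0],[[0,0,75],0,0],[[0,0,105],0,0],[[0,0,135],0,0],[[0,0,160],0,0],[[0,0,178],0,0],[[0,0,187],0,0],[[0,0,190],0,0],[[0,0,192],0,0],[[0,0,193],0,0],[[0,0,194],0,0]]'

```text
time_s: 6.23
tool_pos: [0.5735, 0.3524, 0.0903]
tcp_rot: [-3.14, 0.051, -0.005]
contact_force: [-0.1, -0.8, -2.9]
finger_gap: 0.0115
grip_force: 35.0
```

jog_arm --moves '[[[0,0,0],0,0],[[0,0,0],0,0],[[0,0,0],0,0]]'

```text
time_s: 6.48
tool_pos: [0.5726, 0.3522, 0.0892]
tcp_rot: [-3.141, 0.05, -0.002]
contact_force: [-0.7, -0.2, -3.6]
finger_gap: 0.0118
grip_force: 35.0
```

jog_arm --moves '[[[0,0,1],0,0],[[0,0,2],0,0],[[0,0,2.5],0,0],[[0,0,2.5],0,0],[[0,0,2.5],0,0]]'

```text
time_s: 6.9
tool_pos: [0.5725, 0.3521, 0.0866]
tcp_rot: [-3.141, 0.05, -0.001]
contact_force: [-1.4, -1.5, 2.1]
finger_gap: 0.012
grip_force: 35.0
```

jog_arm --moves '[[[0,0,0],0,60],[[0,0,0],0,60],[[0,0,0],0,60],[[0,0,0],0,60],[[0,0,0],0,60],[[0,0,-20],0,60],[[0,0,-60],0,60],[[0,0,-100],0,60],[[0,0,-120],0,60],[[0,0,-120],0,60]]'

```text
time_s: 7.73
tool_pos: [0.5756, 0.3534, 0.2135]
tcp_rot: [-3.136, 0.05, -0.018]
contact_force: [1.5, -0.0, 1.3]
finger_gap: 0.0602
grip_force: 0.0
```

jog_arm --moves '[[[-80,361,0],-20.2,60],[[-80,361,0],-20.2,60],[[-80,361,0],-20.2,60],[[-80,361,0],-20.2,60],[[-80,361,0],-20.2,60],[[-80,361,0],-20.2,60],[[-80,361,0],-20.2,60],[[-80,361,0],-20.2,60],[[-80,361,0],-20.2,60],[[-80,361,0],-20.2,60],[[-80,361,0],-20.2,60],[[-80,361,0],-20.2,60]]'

```text
time_s: 8.73
tool_pos: [0.4804, -0.006, 0.2052]
tcp_rot: [-3.101, -0.5, 0.001]
contact_force: [-0.8, 0.1, 0.2]
finger_gap: 0.0597
grip_force: 0.0
```

```bash
python3 - <<'E'
from h import *
o,im=snap('top','t2.png'); 
for c in cases(im): print(c)
o,w=snap('wrist','w2.png')
s=np.vstack([cv2.resize(im[150:360,60:240],(514,600))[:, :, ::-1]]); cv2.imwrite('pics/rk2.png',s)
E
python3 go.py 481.2 -6 2 18.3
```

```text
(404.8, -177.3, 58.6, 34.4, -38.5)
(461.9, -89.6, 61.5, 37.5, 14.6)
(503.1, -221.6, 61.4, 37.5, 12.9)
(624.3, -91.0, 62.2, 37.3, 3.7)
(644.2, -215.7, 62.0, 37.9, 25.7)
(664.6, -367.1, 57.8, 33.6, -32.7)
(795.4, -42.9, 44.2, 43.8, 0.7)
t 8.83 tcp [480.7  -5.2 205.5] ang 18.46 tilt [-0.001  0.    -1.   ] q6 1.0 gap 59.9 F [ 0.1 -0.2  0.4]
shift [  0.3   1.1 203.5] turn 0.2
```

View pics/rk2.png

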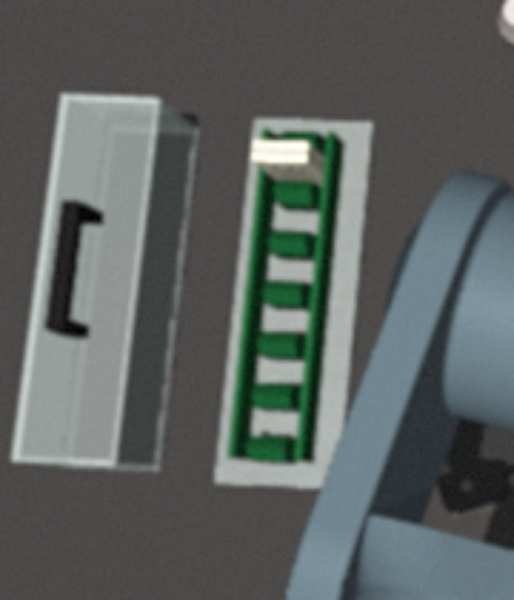

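View pics/w2.png

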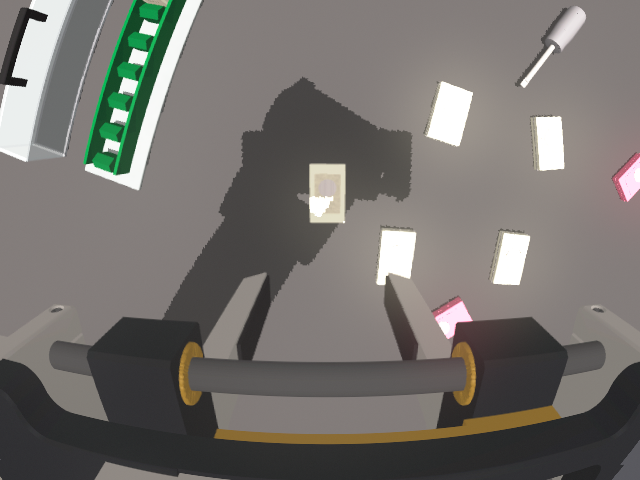

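```bash
python3 - <<'E'
from h import *
o=r.get_obs(); np.set_printoptions(precision=1,suppress=True)
w=toworld('wrist',[(309,164),(345,164),(345,222),(309,222)],.014,o)*1000; print(w[:,:2].tolist(),w.mean(0))
f=lambda p:np.array(p,float)/2.856+[60,150]
w=toworld('top',f([(254,120),(374,122),(215,484)]),.006)*1000; print(w[:,:2].tolist(),(w[1]+w[2])/2)
# divider peaks centres z=36, top cam: slots' dividers
w=toworld('top',f([(291,188),(288,236),(287,288),(279,338),(273,389),(268,440)]),.034)*1000;print(w[:,:2].tolist())
# hood on bench: top corners z=75
w=toworld('top',f([(61,94),(159,97),(115,466),(12,461)]),.075)*1000;print(w[:,:2].tolist(),w.mean(0))
E
```

```text
[[526.3209270373666, 29.61849685372934], [537.5798015444407, -4.300674903977744], [481.6893552927839, -23.375334045879583], [470.1128179473999, 11.488521964938656]] [503.9   3.4  14. ]
[[693.7643746387042, 276.48162286967647], [693.2686825032451, 193.9225012402026], [445.7734077280052, 283.88854798569776]] [569.5 238.9   6. ]
[[639.1274955665107, 239.01269435041678], [606.6221884907837, 238.76305866237786], [571.889134013728, 237.02772350161433], [538.8909979383305, 239.94496997358823], [505.69177025038016, 241.49016960844], [472.9384018725528, 242.3751562257631]]
[[689.5142873010665, 377.6781894376795], [688.2276208963093, 314.7998714175234], [453.44487711986784, 321.5579682969524], [455.84622406593513, 384.6093215987636]] [571.8 349.7  75. ]
```

jog_arm --moves '[[[0.5,0.3,60],0,60],[[0.5,0.3,120],0,60],[[0.5,0.3,160],0,60],[[0.5,0.3,190],0,60],[[0.5,0.3,200],0,60],[[0.5,0.3,203],0,60],[[0.5,0.3,203],0,60],[[0.5,0.3,203],0,60],[[0.5,0.3,203],0,0],[[0.5,0.3,203],0,0],[[0.5,0.3,203],0,0],[[0.5,0.3,203],0,0]]' --squeeze 8

```text
time_s: 9.83
tool_pos: [0.4815, -0.0063, 0.0034]
tcp_rot: [3.101, 0.501, 0.001]
contact_force: [-0.3, -0.4, 0.0]
finger_gap: 0.0367
grip_force: 0.2
```

jog_arm --moves '[[[0,0,0],0,0],[[0,0,0],0,0],[[0,0,0],0,0],[[0,0,0],0,0],[[0,0,0],0,0]]'

```text
time_s: 10.25
tool_pos: [0.4815, -0.0063, 0.0034]
tcp_rot: [-3.101, -0.501, -0.0]
contact_force: [-1.4, 1.3, 5.3]
finger_gap: 0.0361
grip_force: 8.0
```

jog_arm --moves '[[[1.5,0,-7],0,0],[[3.7,0,-13.7],0,0],[[7,0,-20],0,0],[[10.7,0,-26],0,0],[[15.5,0,-31.5],0,0],[[20.8,0,-36],0,0],[[27,0,-40],0,0],[[33.1,0,-43.2],0,0],[[40,0,-45.5],0,0],[[47,0,-47],0,0],[[54,0,-47.2],0,0],[[61,0,-46.5],0,0]]'

```text
time_s: 11.25
tool_pos: [0.54, 0.0131, 0.0494]
tcp_rot: [-3.101, -0.501, -0.0]
contact_force: [0.2, -0.7, -0.8]
finger_gap: 0.0357
grip_force: 8.0
```

jog_arm --moves '[[[0,0,0],0,0],[[0,0,0],0,0],[[0,0,0],0,0]]'

```text
time_s: 11.5
tool_pos: [0.5387, 0.0129, 0.049]
tcp_rot: [-3.101, -0.501, 0.002]
contact_force: [0.0, -0.1, -0.0]
finger_gap: 0.0354
grip_force: 8.0
```

```bash
python3 - <<'E'
from h import *
snap('wrist','w3.png'); o,im=snap('scene','s3.png')
K=eyes.camera_model('scene'); p=K['extrinsics']@np.r_[o['tool_pos'],1]; q=K['camera_matrix']@p[:3]; u,v=(q[:2]/q[2]).astype(int); print(u,v,o['tool_pos'],o['contact_force'])
a=im[max(0,v-60):v+60,u-60:u+60,::-1]; b=cv2.imread('pics/w3.png')[80:400,200:460]
cv2.imwrite('pics/c3.png',np.hstack([cv2.resize(a,(400,400),interpolation=2),cv2.resize(b,(325,400))]))
E
```

```text
361 272 [0.53871822 0.01285959 0.04908848] [-0.08359924 -1.26693072 -0.60375799]
```

View pics/c3.png

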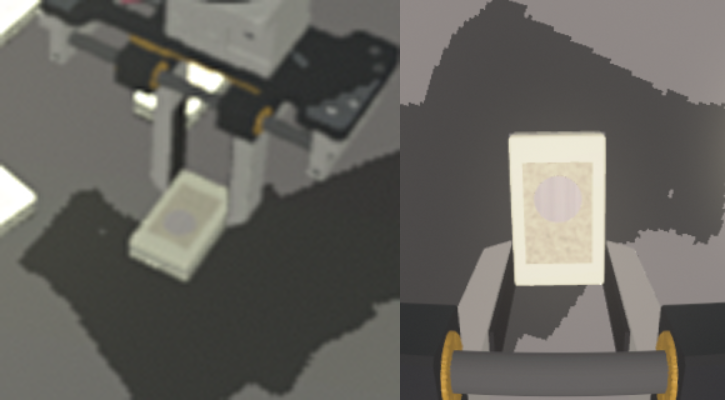

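jog_arm --moves '[[[0,0,-10],0,0],[[0,0,-10],0,0],[[0,0,-10],0,0],[[0,0,-10],0,0],[[0,0,-10],0,0],[[0,0,-10],0,0]]' --squeeze 3

```text
time_s: 12.1
tool_pos: [0.539, 0.0128, 0.0593]
tcp_rot: [-3.101, -0.501, 0.0]
contact_force: [0.2, -0.2, -0.7]
finger_gap: 0.0362
grip_force: 3.0
```

```bash
cat > look.py <<'E'
import sys
from h import *
f=sys.argv[1]
o,w=snap('wrist','w%s.png'%f); o,im=snap('scene','s%s.png'%f)
K=eyes.camera_model('scene'); p=K['extrinsics']@np.r_[o['tool_pos'],1]; q=K['camera_matrix']@p[:3]; u,v=(q[:2]/q[2]).astype(int); print(u,v,o['tool_pos'],o['contact_force'].round(1),o['finger_gap'],o['grip_force'])
u=min(max(u,60),580); v=min(max(v,60),420)
cv2.imwrite('pics/c%s.png'%f,np.hstack([cv2.resize(im[v-60:v+60,u-60:u+60,::-1],(400,400),interpolation=2),cv2.resize(w[80:400,200:460,::-1],(325,400))]))
E
python3 look.py 4
```

```text
361 268 [0.53903255 0.01285843 0.05931162] [ 0.9  0.  -0.4] 0.036115477537957824 2.9995764791965485
```

View pics/c4.png

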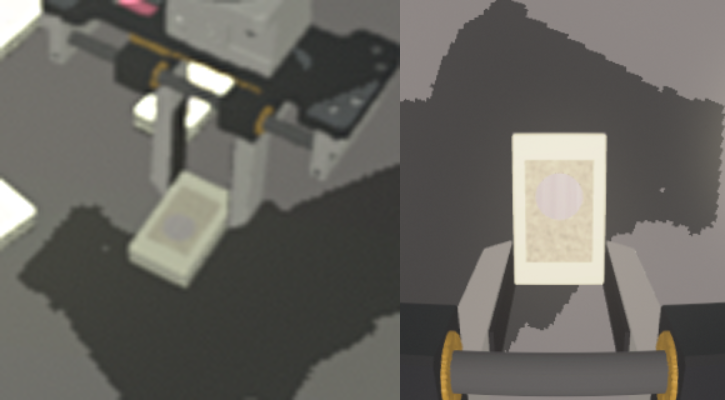

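jog_arm --moves '[[[0,0,-41],0,0],[[0,0,0],0,0],[[0,0,-41],0,0],[[0,0,0],0,0],[[0,0,-41],0,0],[[0,0,0],0,0],[[0,0,-41],0,0],[[0,0,0],0,0],[[0,0,-41],0,0],[[0,0,0],0,0],[[0,0,-30],0,0],[[0,0,-30],0,0]]'

```text
time_s: 13.2
tool_pos: [0.5393, 0.0129, 0.0886]
tcp_rot: [-3.1, -0.501, 0.004]
contact_force: [1.6, -0.7, 0.7]
finger_gap: 0.0358
grip_force: 3.0
```

```bash
python3 look.py 5; cat > tilt.py <<'E'
# apparent case length along image column in wrist view (near edge row .. far edge row)
from h import *
import sys
im=cv2.imread(sys.argv[1]); m=((im.min(2)>110)&(np.ptp(im,axis=2)<70)).astype(np.uint8)
m=cv2.morphologyEx(m,cv2.MORPH_CLOSE,np.ones((9,9)))
for c in cv2.findContours(m,0,1)[0]:
    x,y,w,h=cv2.boundingRect(c)
    if 250<x+w/2<400 and w*h>400: print('bbox',x,y,w,h)
E
for i in 3 4 5; do python3 tilt.py pics/w$i.png; done
```

```text
361 258 [0.54048438 0.01262535 0.08995662] [ 0.  -0.6 -0.1] 0.03610857854621737 2.9998288303613663
bbox 255 395 145 39
bbox 0 0 640 427
bbox 255 395 145 39
bbox 0 0 640 427
bbox 255 395 145 39
bbox 0 0 640 427
```

```bash
cat > tilt.py <<'E'
from h import *
import sys
for f in sys.argv[1:]:
    im=cv2.imread(f).min(2).astype(int)
    s=''
    for r0 in range(100,340,12): 
        row=im[r0:r0+1,250:410].mean(0)>175; ix=np.flatnonzero(row)+250
        s+=f' {r0}:{(ix[0],ix[-1]) if len(ix) else "-"}'
    print(f,s)
E
python3 tilt.py pics/w3.png pics/w4.png pics/w5.png
```

```text
pics/w3.png  100:- 112:- 124:- 136:- 148:- 160:- 172:- 184:- 196:(np.int64(287), np.int64(363)) 208:(np.int64(288), np.int64(363)) 220:(np.int64(288), np.int64(363)) 232:(np.int64(289), np.int64(363)) 244:(np.int64(289), np.int64(363)) 256:(np.int64(290), np.int64(362)) 268:(np.int64(290), np.int64(362)) 280:(np.int64(291), np.int64(362)) 292:(np.int64(292), np.int64(362)) 304:(np.int64(292), np.int64(362)) 316:- 328:-
pics/w4.png  100:- 112:- 124:- 136:- 148:- 160:- 172:- 184:- 196:(np.int64(290), np.int64(364)) 208:(np.int64(290), np.int64(363)) 220:(np.int64(290), np.int64(363)) 232:(np.int64(290), np.int64(363)) 244:(np.int64(290), np.int64(363)) 256:(np.int64(291), np.int64(363)) 268:(np.int64(291), np.int64(362)) 280:(np.int64(292), np.int64(362)) 292:(np.int64(292), np.int64(362)) 304:(np.int64(292), np.int64(362)) 316:- 328:-
pics/w5.png  100:- 112:- 124:- 136:- 148:- 160:- 172:- 184:- 196:- 208:- 220:- 232:- 244:- 256:- 268:- 280:- 292:(np.int64(293), np.int64(361)) 304:- 316:- 328:-
```

View pics/c5.png

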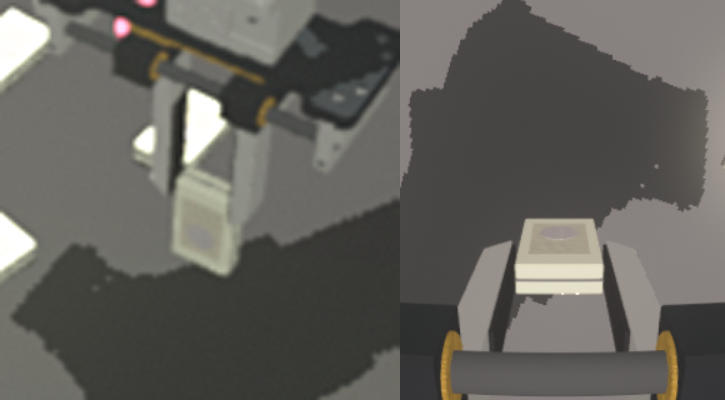

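```bash
cat > pose.py <<'E'
# usage: rows of top-back edge, top-front edge, bottom-front edge -> case tilt in tool x-z
import sys
from h import *
from scipy.optimize import least_squares
m=eyes.camera_model('wrist'); H=np.linalg.inv(np.array(m['hand_eye'])); K=np.array(m['camera_matrix'])
def row(x,z):
    p=(H@[x/1e3,0,z/1e3,1])[:3]; rr=np.hypot(p[0],p[1]); th=np.arctan2(rr,p[2]); return K[1,2]+K[1,1]*th*p[1]/rr
def model(q):
    x0,z0,t=q; c,s=np.cos(t),np.sin(t)   # t: bottom swings to +x
    P=lambda a,b:(x0+a*c+b*s, z0-a*s+b*c) # a along thickness, b down the length, from top centre
    return np.array([row(*P(-7,0)),row(*P(7,0)),row(*P(7,60))])
if __name__=='__main__':
    ob=np.array(list(map(float,sys.argv[1:4])))
    s=least_squares(lambda q:model(q)-ob,[0,-11,.1],x_scale=[5,5,.1]).x; print('x0,z0 mm',s[:2].round(1),'tilt deg',np.degrees(s[2]).round(1), 'bottom centre x,z',(s[0]+60*np.sin(s[2])).round(1),(s[1]+60*np.cos(s[2])).round(1))
E
python3 pose.py 314.5 291 255; python3 pose.py 312.5 291.5 255.5
python3 -c "
from h import *
im=cv2.imread('pics/w5.png').min(2); print(im[236:330,328].tolist())"
```

```text
x0,z0 mm [-8.3  2. ] tilt deg 1.3 bottom centre x,z -6.9 62.0
x0,z0 mm [-16.3  20.7] tilt deg 3.2 bottom centre x,z -12.9 80.6
[69, 70, 70, 71, 70, 69, 70, 70, 70, 70, 71, 71, 71, 71, 71, 71, 71, 71, 88, 144, 159, 159, 154, 144, 141, 144, 144, 145, 144, 144, 144, 144, 145, 146, 146, 169, 145, 136, 137, 135, 136, 138, 141, 139, 139, 138, 138, 152, 162, 160, 160, 160, 161, 160, 163, 188, 197, 202, 203, 204, 203, 204, 204, 201, 202, 202, 189, 153, 136, 169, 201, 202, 202, 202, 202, 202, 201, 202, 184, 151, 129, 130, 129, 129, 129, 129, 129, 129, 129, 129, 130, 129, 130, 129]
```

jog_arm --moves '[[[0,0,10],0,0],[[0,0,20],0,0],[[0,0,24],0,0],[[0,0,27],0,0],[[0,0,30],0,0],[[0,0,33],0,0],[[0,0,36],0,0],[[0,0,39],0,0],[[0,0,42],0,0],[[0,0,45],0,0],[[0,0,45],0,0]]'

```text
time_s: 14.22
tool_pos: [0.5396, 0.0128, 0.0445]
tcp_rot: [3.101, 0.501, 0.001]
contact_force: [1.1, 0.8, 2.1]
finger_gap: 0.0359
grip_force: 3.0
```

jog_arm --moves '[[[0,0,0],0,44],[[0,0,0],0,44],[[0,0,0],0,44],[[0,0,0],0,44]]'

```text
time_s: 14.55
tool_pos: [0.5388, 0.0128, 0.0441]
tcp_rot: [-3.101, -0.501, 0.001]
contact_force: [0.6, 0.8, -0.9]
finger_gap: 0.0436
grip_force: 0.0
```

jog_arm --moves '[[[0,0,0],0,0],[[0,0,0],0,0],[[0,0,0],0,0],[[0,0,0],0,0],[[0,0,0],0,0]]' --squeeze 15

```text
time_s: 14.97
tool_pos: [0.5391, 0.0128, 0.0444]
tcp_rot: [-3.101, -0.501, 0.0]
contact_force: [-0.1, -0.6, -0.5]
finger_gap: 0.0358
grip_force: 15.0
```

```bash
python3 go.py; python3 look.py 6;python3 -c "
from h import *
im=cv2.imread('pics/w6.png').min(2); print(im[200:330,328].tolist())"
```

```text
t 14.97 tcp [539.1  12.8  44.4] ang 18.36 tilt [-0.  0. -1.] q6 1.06 gap 35.8 F [-0.1 -0.6 -0.5]
361 273 [0.53910974 0.0128595  0.04439039] [-0.2  0.8 -0.2] 0.03587351266121551 14.998264610767365
[74, 75, 74, 74, 75, 74, 74, 74, 75, 74, 74, 75, 75, 76, 74, 75, 75, 75, 75, 75, 75, 75, 76, 75, 75, 77, 76, 76, 77, 76, 75, 76, 75, 77, 76, 77, 76, 76, 77, 77, 76, 77, 78, 77, 77, 77, 77, 78, 78, 77, 78, 78, 79, 79, 78, 79, 78, 90, 132, 171, 171, 172, 160, 153, 155, 157, 157, 157, 157, 157, 157, 157, 157, 156, 168, 166, 148, 147, 148, 144, 148, 152, 152, 152, 150, 148, 156, 177, 175, 175, 175, 175, 176, 175, 184, 202, 219, 219, 221, 221, 220, 221, 221, 221, 221, 221, 214, 186, 140, 142, 215, 219, 219, 219, 219, 219, 219, 219, 219, 208, 130, 82, 84, 82, 82, 82, 83, 82, 82, 82]
```

```bash
cat >> pose.py <<'E'
    if len(sys.argv)>4:
        z=float(sys.argv[4]); q=least_squares(lambda q:model([q[0],z,q[1]])-ob,[0,.1],x_scale=[5,.1]); print('fixed z: x0',q.x[0].round(1),'tilt',np.degrees(q.x[1]).round(2),'res',q.fun.round(1))
E
python3 pose.py 319.8 294.3 257.7 -15.6
```

```text
x0,z0 mm [ -4.3 -11.9] tilt deg -0.2 bottom centre x,z -4.5 48.1
fixed z: x0 -2.6 tilt -0.7 res [ 0.4 -0.3 -0. ]
```

jog_arm --moves '[[[0,0,-25],0,0],[[0,0,-60],0,0],[[0,0,-86],0,0],[[23.2,-234.5,-86],20.2,0],[[23.2,-234.5,-86],20.2,0],[[23.2,-234.5,-86],20.2,0],[[23.2,-234.5,-86],20.2,0],[[23.2,-234.5,-86],20.2,0],[[23.2,-234.5,-86],20.2,0],[[23.2,-234.5,-86],20.2,0],[[23.2,-234.5,-86],20.2,0],[[23.2,-234.5,-86],20.2,0]]'

```text
time_s: 16.07
tool_pos: [0.4873, 0.2425, 0.1303]
tcp_rot: [3.141, -0.05, -0.0]
contact_force: [-0.1, 0.7, -0.4]
finger_gap: 0.0359
grip_force: 15.0
```

```bash
sleep 0; python3 go.py 487.2 242.7 130 -1.85; python3 -c "
from h import *
o,w=snap('wrist','w7.png'); np.save('o7.npy',o,allow_pickle=True)
cv2.imwrite('pics/c7.png',cv2.resize(w[20:340,180:480,::-1],(750,600)*1) if 0 else cv2.resize(w[60:330,210:450,::-1],(533,600),interpolation=2))"
```

```text
t 16.07 tcp [487.3 242.5 130.3] ang -1.82 tilt [-0. -0. -1.] q6 1.86 gap 35.9 F [-0.1  0.7 -0.4]
shift [-0.1 -0.2  0.3] turn 0.0
```

View pics/c7.png

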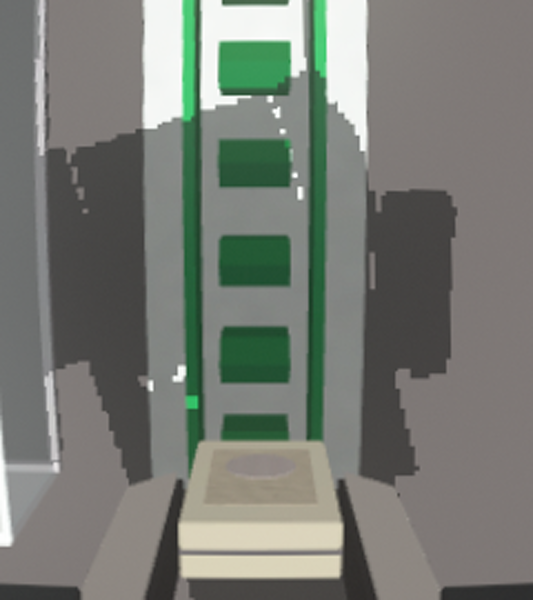

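```bash
python3 - <<'E'
from h import *
o=np.load('o7.npy',allow_pickle=True).item(); np.set_printoptions(precision=1,suppress=True)
f=lambda p:np.array(p,float)/2.221+[210,60]
M=R.from_rotvec(o['tcp_rot']).as_matrix()
T=lambda w:(w-o['tool_pos'])@M*1000
for nm,p,z in [('div',[(255,95),(255,40),(255,187),(255,139),(255,288),(255,236),(255,382),(255,326)],.028),('rails outer',[(183,100),(327,100),(186,300),(325,300),(188,440),(325,440)],.036),
 ('case bottom corners',[(197,440),(324,440)],o['tool_pos'][2]-.0444),('case top',[(180,523),(342,523),(180,578),(342,578)],o['tool_pos'][2]+.0156)]:
    print(nm,T(toworld('wrist',f(p),z,o))[:,:2].tolist())
E
```

```text
div [[105.44186033119189, -2.1588911471152867], [124.60536414098014, -2.126415072594396], [73.92951847736936, -2.222630293945794], [90.32201216766644, -2.1878482608746395], [39.29625804143127, -2.3077833585967347], [57.1926401525322, -2.261807753180828], [6.122943030062708, -2.4039167657835727], [26.048219675282656, -2.344500792530745]]
rails outer [[103.19918973402724, -25.657840636448473], [103.05444826464327, 21.400343018376173], [36.37230789657564, -25.367398328988966], [36.26990623378884, 21.141135237469193], [-12.671644691083296, -25.775102447975303], [-12.753955504431996, 21.962545216107056]]
case bottom corners [[3.1896794895135527, -18.611269356742515], [3.121346217682742, 17.551285329625397]]
case top [[3.397962197758466, -17.965312941835844], [3.325447275392426, 17.01481091684742], [-9.995696424664505, -18.46876137172786], [-10.074421215925792, 17.488207375083647]]
```

jog_arm --moves '[[[0.6,-1.6,15],0,0],[[0.6,-1.6,35],0,0],[[0.6,-1.6,45],0,0],[[0.6,-1.6,50],0,0],[[0.6,-1.6,54],0,0],[[0.6,-1.6,58],0,0],[[0.6,-1.6,62],0,0],[[0.6,-1.6,66],0,0],[[0.6,-1.6,69],0,0],[[0.6,-1.6,72],0,0],[[0.6,-1.6,74],0,0],[[0.6,-1.6,76],0,0]]'

```text
time_s: 17.12
tool_pos: [0.488, 0.2443, 0.0543]
tcp_rot: [-3.141, 0.05, -0.0]
contact_force: [0.4, -0.3, -0.5]
finger_gap: 0.0359
grip_force: 15.0
```

jog_arm --moves '[[[0,0,1],0,0],[[0,0,2],0,0],[[0,0,3],0,0],[[0,0,4],0,0],[[0,0,4],0,0],[[0,0,4],0,0]]'

```text
time_s: 17.62
tool_pos: [0.4881, 0.2443, 0.0505]
tcp_rot: [-3.141, 0.05, -0.0]
contact_force: [-0.2, -0.2, -1.0]
finger_gap: 0.0359
grip_force: 15.0
```

jog_arm --moves '[[[0,0,0],0,50],[[0,0,0],0,50],[[0,0,0],0,50],[[0,0,0],0,50],[[0,0,-10],0,50],[[0,0,-40],0,50],[[0,0,-80],0,60],[[0,0,-110],0,60]]'

```text
time_s: 18.28
tool_pos: [0.4884, 0.2444, 0.1636]
tcp_rot: [-3.141, 0.05, -0.003]
contact_force: [0.8, -0.7, 0.4]
finger_gap: 0.0588
grip_force: 0.0
```

```bash
cat > nxt.py <<'E'
# list cases with tool shift to hover (z=120) above grip point 24 mm from centre towards -u
from h import *
import sys
o,im=snap('top','tn.png'); M=R.from_rotvec(o['tcp_rot']).as_matrix(); ang=np.degrees(np.arctan2(M[1,0],M[0,0])); p=o['tool_pos']*1000
print('t',round(o['time_s'],1),p.round(1),round(ang,1))
for x,y,a,b,t in cases(im):
    if im[int(1):1].size: pass
    y+=2; u=np.array([np.cos(np.radians(t)),np.sin(np.radians(t))]); g=np.r_[np.array([x,y])-24*u,120]
    print((x,y,a,b,t),'grip',g[:2].round(1),'shift',toolshift(g-p).round(1),'turn',round(ang-t,1),'z->3.4:',round(p[2]-3.4,1))
E
python3 nxt.py
```

```text
t 18.3 [488.4 244.4 163.6] -1.8
(404.5, -175.3, 59.4, 35.4, -38.4) grip [ 385.7 -160.4] shift [-90.3 408.   40.8] turn 36.6 z->3.4: 160.2
(461.7, -87.6, 62.0, 37.9, 15.2) grip [438.5 -93.9] shift [-39.6 339.9  41.7] turn -17.0 z->3.4: 160.2
(502.8, -219.6, 62.5, 38.0, 13.1) grip [ 479.4 -225. ] shift [  5.4 469.7  41.8] turn -14.9 z->3.4: 160.2
(624.2, -88.9, 62.8, 37.8, 4.0) grip [600.3 -90.6] shift [121.9 331.4  43.9] turn -5.8 z->3.4: 160.2
(643.9, -213.6, 62.2, 38.1, 26.3) grip [ 622.4 -224.2] shift [148.2 464.3  43.7] turn -28.1 z->3.4: 160.2
(664.5, -365.0, 58.6, 34.9, -31.9) grip [ 644.1 -352.3] shift [174.  591.7  43.5] turn 30.1 z->3.4: 160.2
(767.6, 93.4, 37.8, 31.6, 2.3) grip [743.6  92.4] shift [259.3 144.   46.4] turn -4.1 z->3.4: 160.2
(795.4, -41.9, 45.8, 44.2, -89.3) grip [795.1 -17.9] shift [314.3 252.6  46.7] turn 87.5 z->3.4: 160.2
(789.2, -196.3, 66.9, 15.5, -21.6) grip [ 766.9 -187.5] shift [291.5 423.   45.7] turn 19.8 z->3.4: 160.2
```

jog_arm --moves '[[[-39.6,339.9,40],-17,60],[[-39.6,339.9,40],-17,60],[[-39.6,339.9,40],-17,60],[[-39.6,339.9,40],-17,60],[[-39.6,339.9,40],-17,60],[[-39.6,339.9,40],-17,60],[[-39.6,339.9,40],-17,60],[[-39.6,339.9,40],-17,60],[[-39.6,339.9,40],-17,60],[[-39.6,339.9,40],-17,60],[[-39.6,339.9,40],-17,60],[[-39.6,339.9,40],-17,60]]'

```text
time_s: 19.33
tool_pos: [0.4377, -0.0935, 0.1208]
tcp_rot: [-3.114, -0.415, -0.001]
contact_force: [-0.5, 0.7, 0.1]
finger_gap: 0.0598
grip_force: 0.0
```

```bash
python3 nxt.py | head -4
```

```text
t 19.3 [437.7 -93.5 120.8] 15.2
(503.0, -219.5, 61.6, 37.5, 12.7) grip [ 479.6 -224.8] shift [  5.9 137.7   0.8] turn 2.5 z->3.4: 117.4
(624.2, -89.0, 62.7, 37.3, 3.7) grip [600.3 -90.5] shift [157.6  39.9   0.9] turn 11.5 z->3.4: 117.4
(644.2, -213.8, 62.1, 37.9, 25.5) grip [ 622.5 -224.1] shift [144.  174.6   0.9] turn -10.3 z->3.4: 117.4
```

jog_arm --moves '[[[0.7,0.3,35],0,60],[[0.7,0.3,75],0,60],[[0.7,0.3,100],0,60],[[0.7,0.3,112],0,60],[[0.7,0.3,117],0,60],[[0.7,0.3,117],0,60],[[0.7,0.3,117],0,0],[[0.7,0.3,117],0,0],[[0.7,0.3,117],0,0],[[0.7,0.3,117],0,0],[[0.7,0.3,117],0,0],[[0.7,0.3,117],0,0]]' --squeeze 3

```text
time_s: 20.38
tool_pos: [0.4391, -0.0946, 0.0044]
tcp_rot: [3.113, 0.414, 0.003]
contact_force: [0.1, 1.1, 3.9]
finger_gap: 0.0359
grip_force: 3.0
```

jog_arm --moves '[[[0,0,0],0,0],[[0,0,0],0,0],[[0,0,-10],0,0],[[0,0,-25],0,0],[[0,0,-45],0,0],[[0,0,-57],0,0],[[0,0,-57],0,0]]'

```text
time_s: 20.97
tool_pos: [0.4397, -0.0951, 0.063]
tcp_rot: [3.111, 0.414, 0.006]
contact_force: [0.2, -0.0, 0.3]
finger_gap: 0.0358
grip_force: 3.0
```

jog_arm --moves '[[[0,0,-41],0,0],[[0,0,0],0,0],[[0,0,-41],0,0],[[0,0,0],0,0],[[0,0,-41],0,0],[[0,0,0],0,0],[[0,0,-41],0,0],[[0,0,0],0,0],[[0,0,-41],0,0],[[0,0,0],0,0],[[0,0,-30],0,0],[[0,0,-30],0,0]]'

```text
time_s: 21.97
tool_pos: [0.4375, -0.0939, 0.0888]
tcp_rot: [-3.111, -0.414, 0.007]
contact_force: [1.5, -0.3, 0.1]
finger_gap: 0.0361
grip_force: 3.0
```

```bash
cat > prof.py <<'E'
from h import *
import sys
o,w=snap('wrist',sys.argv[1]); c=w.min(2)[:,322:334].mean(1); g=np.abs(np.gradient(cv2.GaussianBlur(c[:,None],(1,3),0)[:,0]))
print(o['tool_pos'].round(4),round(o['finger_gap'],4),[(i,int(c[i-3]),int(c[i+3])) for i in range(130,345) if g[i]>6 and g[i]==g[i-3:i+4].max()])
for rr in (270,300,310):
    ix=np.flatnonzero(w.min(2)[rr,270:390]>185)+270; print(rr,(ix[0],ix[-1]) if len(ix) else None)
E
python3 prof.py w8.png
```

```text
[ 0.4375 -0.0939  0.0888] 0.0361 [(250, 78, 177), (270, 160, 152), (282, 153, 178), (291, 179, 219), (303, 219, 219), (314, 218, 142)]
270 None
300 (np.int64(293), np.int64(361))
310 (np.int64(294), np.int64(360))
```

jog_arm --moves '[[[0,0,10],0,0],[[0,0,20],0,0],[[0,0,24],0,0],[[0,0,27],0,0],[[0,0,30],0,0],[[0,0,33],0,0],[[0,0,36],0,0],[[0,0,39],0,0],[[0,0,42],0,0],[[0,0,45],0,0],[[0,0,45],0,0]]'

```text
time_s: 22.93
tool_pos: [0.4386, -0.0946, 0.0454]
tcp_rot: [3.113, 0.415, 0.001]
contact_force: [1.2, -1.2, 0.8]
finger_gap: 0.0361
grip_force: 3.0
```

jog_arm --moves '[[[0,0,0],0,44],[[0,0,0],0,44],[[0,0,0],0,44],[[0,0,0],0,44]]'

```text
time_s: 23.27
tool_pos: [0.4378, -0.0941, 0.0451]
tcp_rot: [-3.114, -0.414, 0.001]
contact_force: [-1.0, 0.0, -0.0]
finger_gap: 0.0443
grip_force: 0.0
```

jog_arm --moves '[[[0,0,0],0,0],[[0,0,0],0,0],[[0,0,0],0,0],[[0,0,0],0,0],[[0,0,0],0,0]]' --squeeze 15

```text
time_s: 23.68
tool_pos: [0.4381, -0.0942, 0.0454]
tcp_rot: [-3.114, -0.414, 0.0]
contact_force: [0.7, -0.1, -0.9]
finger_gap: 0.0357
grip_force: 15.0
```

```bash
python3 prof.py w9.png; python3 go.py 522.1 243.2 130 -1.83
```

```text
[ 0.4381 -0.0942  0.0454] 0.0357 [(254, 83, 176), (270, 163, 154), (280, 157, 182), (288, 182, 227), (303, 228, 227), (314, 226, 149)]
270 None
300 (np.int64(292), np.int64(362))
310 (np.int64(292), np.int64(362))
t 23.73 tcp [438.2 -94.2  45.4] ang 15.16 tilt [-0.  0. -1.] q6 0.84 gap 35.8 F [-0.7 -0.   0.5]
shift [ 169.3 -303.7  -84.6] turn 17.0
```

```bash
python3 pose.py 319.8 294.3 257.7 -15.6;  python3 pose.py 314.3 288.5 254 -14.6; python3 -c "
from h import *
w=cv2.imread('pics/w9.png').min(2)
for rr in (296,306,310): print(rr,w[rr,284:300].tolist(),w[rr,352:372].tolist())
w=cv2.imread('pics/w6.png').min(2)
for rr in (300,315): print(rr,w[rr,284:300].tolist(),w[rr,352:372].tolist())"
```

```text
x0,z0 mm [ -4.3 -11.9] tilt deg -0.2 bottom centre x,z -4.5 48.1
fixed z: x0 -2.6 tilt -0.7 res [ 0.4 -0.3 -0. ]
x0,z0 mm [ -1.7 -11. ] tilt deg -0.7 bottom centre x,z -2.4 49.0
fixed z: x0 -0.0 tilt -1.13 res [ 0.4 -0.3 -0. ]
296 [70, 60, 60, 58, 57, 58, 177, 222, 226, 228, 227, 228, 228, 228, 227, 228] [228, 228, 228, 228, 228, 227, 228, 228, 228, 228, 225, 213, 146, 62, 61, 60, 63, 65, 85, 146]
306 [58, 58, 59, 58, 57, 57, 127, 193, 224, 228, 228, 228, 228, 228, 228, 228] [227, 227, 227, 227, 227, 227, 227, 226, 227, 227, 221, 171, 103, 61, 60, 61, 61, 60, 63, 64]
310 [57, 57, 58, 58, 58, 58, 95, 169, 222, 226, 226, 226, 226, 227, 226, 227] [227, 227, 226, 226, 227, 227, 226, 227, 226, 228, 220, 160, 94, 61, 62, 60, 60, 60, 62, 62]
300 [56, 55, 54, 52, 53, 53, 164, 213, 219, 220, 221, 220, 220, 220, 220, 221] [221, 221, 220, 220, 221, 220, 220, 220, 220, 220, 218, 210, 142, 56, 56, 56, 58, 59, 59, 74]
315 [52, 53, 52, 52, 52, 53, 91, 160, 214, 220, 219, 219, 219, 219, 219, 219] [219, 219, 219, 219, 220, 219, 220, 219, 219, 219, 210, 136, 76, 56, 55, 56, 56, 56, 55, 55]
```

jog_arm --moves '[[[0,0,-25],0,0],[[0,0,-60],0,0],[[0,0,-84.6],0,0],[[166.8,-304.4,-84.6],17,0],[[166.8,-304.4,-84.6],17,0],[[166.8,-304.4,-84.6],17,0],[[166.8,-304.4,-84.6],17,0],[[166.8,-304.4,-84.6],17,0],[[166.8,-304.4,-84.6],17,0],[[166.8,-304.4,-84.6],17,0],[[166.8,-304.4,-84.6],17,0],[[166.8,-304.4,-84.6],17,0]]'

```text
time_s: 24.73
tool_pos: [0.5197, 0.2466, 0.13]
tcp_rot: [-3.141, 0.047, -0.0]
contact_force: [0.2, -0.4, -0.9]
finger_gap: 0.0357
grip_force: 15.0
```

jog_arm --moves '[[[0,0,0],0,0],[[0,0,0],0,0],[[0,0,0],0,0]]'

```text
time_s: 24.98
tool_pos: [0.5192, 0.2426, 0.1296]
tcp_rot: [3.141, -0.051, -0.001]
contact_force: [-0.1, 0.2, -0.7]
finger_gap: 0.0359
grip_force: 15.0
```

```bash
cat > slot.py <<'E'
# wrist view above rack: dividers (green runs along the centre column) and rails, in tool mm
from h import *
import sys
o,w=snap('wrist',sys.argv[1]); M=R.from_rotvec(o['tcp_rot']).as_matrix(); w=w.astype(int)
G=(w[:,:,1]>1.5*w[:,:,0])&(w[:,:,1]>45)
T=lambda uv,z:((toworld('wrist',uv,z,o)-o['tool_pos'])@M*1000)
col=G[:,318:332].mean(1)>.5; e=np.flatnonzero(np.diff(col.astype(int)))
print(o['tool_pos'].round(4)); 
for a,b in zip(e[:-1],e[1:]):
    if col[a+1] and b-a>8: print('rows',a+1,b,'div x far/near',T([(325,a+.5),(325,b+.5)],.028)[:,0].round(1))
for rr in (140,180,220):
    ix=np.flatnonzero(G[rr,270:390])+270
    if len(ix): t=T([(ix[0]-.5,rr),(ix[-1]+.5,rr)],.036)[:,1]; print(rr,'rails y',t.round(1),'mid',t.mean().round(2))
E
python3 slot.py w10.png; python3 prof.py w10b.png; python3 go.py 519.5 243.3 130 -1.83
```

```text
[0.5192 0.2426 0.1296]
rows 76 97 div x far/near [126.4 109.4]
rows 120 140 div x far/near [92.6 76.7]
rows 164 185 div x far/near [59.3 42.6]
rows 205 229 div x far/near [27.9  8.3]
rows 244 253 div x far/near [ -3.  -11.2]
140 rails y [-24.9  21.6] mid -1.67
180 rails y [-25.3  21.8] mid -1.74
220 rails y [-25.1  21.5] mid -1.81
[0.5193 0.2422 0.1297] 0.0361 [(141, 43, 133), (163, 131, 36), (186, 33, 131), (204, 130, 34), (230, 35, 130), (244, 128, 39), (254, 41, 141), (270, 130, 123), (280, 125, 145), (288, 145, 187), (303, 182, 186), (314, 185, 68)]
270 None
300 (np.int64(326), np.int64(361))
310 (np.int64(293), np.int64(361))
t 25.08 tcp [519.4 241.9 129.9] ang -1.93 tilt [-0.001 -0.    -1.   ] q6 1.84 gap 35.8 F [ 0.4  1.3 -0.2]
shift [ 0.  -1.4 -0.1] turn -0.1
```

jog_arm --moves '[[[0.4,-1.3,15],0,0],[[0.4,-1.3,35],0,0],[[0.4,-1.3,45],0,0],[[0.4,-1.3,50],0,0],[[0.4,-1.3,54],0,0],[[0.4,-1.3,58],0,0],[[0.4,-1.3,62],0,0],[[0.4,-1.3,66],0,0],[[0.4,-1.3,69],0,0],[[0.4,-1.3,72],0,0],[[0.4,-1.3,74],0,0],[[0.4,-1.3,76],0,0]]'

```text
time_s: 26.08
tool_pos: [0.5202, 0.2445, 0.054]
tcp_rot: [-3.141, 0.05, -0.0]
contact_force: [-0.5, -0.1, -0.1]
finger_gap: 0.0357
grip_force: 15.0
```

jog_arm --moves '[[[0,0,1],0,0],[[0,0,2],0,0],[[0,0,2.7],0,0],[[0,0,2.7],0,0],[[0,0,2.7],0,0]]'

```text
time_s: 26.5
tool_pos: [0.5202, 0.2445, 0.0515]
tcp_rot: [-3.141, 0.05, -0.0]
contact_force: [-0.6, 1.0, 0.1]
finger_gap: 0.0358
grip_force: 15.0
```

Seated at TCP 51.5 (expected 51.4). Release and fetch next.

jog_arm --moves '[[[0,0,0],0,50],[[0,0,0],0,50],[[0,0,0],0,50],[[0,0,0],0,50],[[0,0,-10],0,50],[[0,0,-40],0,50],[[0,0,-80],0,60],[[0,0,-108],0,60],[[0,0,-108],0,60]]'

```text
time_s: 27.25
tool_pos: [0.5245, 0.2457, 0.1678]
tcp_rot: [-3.138, 0.05, -0.021]
contact_force: [0.2, 0.9, 1.2]
finger_gap: 0.0595
grip_force: 0.0
```

```bash
python3 nxt.py | head -6
```

```text
t 27.2 [524.5 245.7 167.8] -1.8
(404.5, -175.1, 59.5, 35.6, -38.3) grip [ 385.7 -160.2] shift [-126.2  410.2   45.7] turn 36.5 z->3.4: 164.4
(502.9, -219.7, 62.4, 38.1, 12.3) grip [ 479.5 -224.8] shift [-30.4 471.8  46.4] turn -14.1 z->3.4: 164.4
(624.1, -88.9, 62.9, 37.8, 4.0) grip [600.2 -90.6] shift [ 86.  333.8  47.7] turn -5.8 z->3.4: 164.4
(644.2, -213.9, 62.2, 37.9, 25.3) grip [ 622.5 -224.2] shift [112.6 466.6  47.6] turn -27.1 z->3.4: 164.4
(664.6, -365.0, 58.8, 34.9, -31.8) grip [ 644.2 -352.4] shift [138.4 594.   47.6] turn 30.0 z->3.4: 164.4
```

jog_arm --moves '[[[90.7,332.4,39.5],-5.8,60],[[90.7,332.4,39.5],-5.8,60],[[90.7,332.4,39.5],-5.8,60],[[90.7,332.4,39.5],-5.8,60],[[90.7,332.4,39.5],-5.8,60],[[90.7,332.4,39.5],-5.8,60],[[90.7,332.4,39.5],-5.8,60],[[90.7,332.4,39.5],-5.8,60],[[90.7,332.4,39.5],-5.8,60],[[90.7,332.4,39.5],-5.8,60],[[90.7,332.4,39.5],-5.8,60],[[90.7,332.4,39.5],-5.8,60]]'

```text
time_s: 28.3
tool_pos: [0.5994, -0.0892, 0.1193]
tcp_rot: [-3.139, -0.11, 0.002]
contact_force: [-0.2, 0.5, 0.4]
finger_gap: 0.0597
grip_force: 0.0
```

```bash
python3 go.py 600.2 -90.6 120 4
```

```text
t 28.3 tcp [599.4 -89.2 119.3] ang 4.03 tilt [-0.001  0.001 -1.   ] q6 1.17 gap 59.7 F [-0.2  0.5  0.4]
shift [ 0.7  1.5 -0.7] turn 0.0
```

jog_arm --moves '[[[0.5,0,35],0,60],[[0.5,0,75],0,60],[[0.5,0,100],0,60],[[0.5,0,112],0,60],[[0.5,0,116.5],0,60],[[0.5,0,116.5],0,60],[[0.5,0,116.5],0,0],[[0.5,0,116.5],0,0],[[0.5,0,116.5],0,0],[[0.5,0,116.5],0,0],[[0.5,0,116.5],0,0],[[0.5,0,116.5],0,0]]' --squeeze 3

```text
time_s: 29.3
tool_pos: [0.6015, -0.091, 0.0047]
tcp_rot: [3.139, 0.108, 0.003]
contact_force: [-0.6, 0.5, 4.6]
finger_gap: 0.0361
grip_force: 3.0
```

jog_arm --moves '[[[0,0,0],0,0],[[0,0,0],0,0],[[0,0,-10],0,0],[[0,0,-25],0,0],[[0,0,-45],0,0],[[0,0,-57],0,0],[[0,0,-57],0,0]]'

```text
time_s: 29.88
tool_pos: [0.6023, -0.0912, 0.0633]
tcp_rot: [3.138, 0.109, 0.007]
contact_force: [0.1, -0.4, -0.1]
finger_gap: 0.0358
grip_force: 3.0
```

jog_arm --moves '[[[0,0,-41],0,0],[[0,0,0],0,0],[[0,0,-41],0,0],[[0,0,0],0,0],[[0,0,-41],0,0],[[0,0,0],0,0],[[0,0,-41],0,0],[[0,0,0],0,0],[[0,0,-41],0,0],[[0,0,0],0,0],[[0,0,-30],0,0],[[0,0,-30],0,0]]'

```text
time_s: 30.88
tool_pos: [0.6003, -0.0905, 0.0888]
tcp_rot: [-3.139, -0.109, 0.005]
contact_force: [1.0, 0.4, 1.1]
finger_gap: 0.036
grip_force: 3.0
```

```bash
python3 prof.py w11.png
```

```text
[ 0.6003 -0.0905  0.0888] 0.036 [(197, 75, 206), (213, 206, 182), (287, 176, 207), (307, 207, 185), (311, 157, 133)]
270 (np.int64(293), np.int64(361))
300 (np.int64(292), np.int64(362))
310 (np.int64(300), np.int64(329))
```

jog_arm --moves '[[[0,0,-41],0,0],[[0,0,0],0,0],[[0,0,-41],0,0],[[0,0,0],0,0],[[0,0,-41],0,0],[[0,0,0],0,0],[[0,0,-41],0,0],[[0,0,0],0,0],[[0,0,-41],0,0],[[0,0,0],0,0],[[0,0,-41],0,0],[[0,0,0],0,0]]'

```text
time_s: 31.93
tool_pos: [0.6085, -0.0932, 0.1003]
tcp_rot: [3.133, 0.109, 0.029]
contact_force: [2.7, -0.6, 3.5]
finger_gap: 0.0357
grip_force: 3.0
```

```bash
python3 prof.py w12.png
```

```text
[ 0.6085 -0.0932  0.1003] 0.0357 [(207, 74, 197), (220, 199, 175), (286, 170, 200), (304, 200, 180), (308, 183, 176), (313, 160, 132)]
270 (np.int64(294), np.int64(360))
300 (np.int64(292), np.int64(361))
310 None
```

jog_arm --moves '[[[0,0,-41],0,0],[[0,0,0],0,0],[[0,0,-41],0,0],[[0,0,0],0,0],[[0,0,-41],0,0],[[0,0,0],0,0],[[0,0,-41],0,0],[[0,0,0],0,0],[[0,0,-41],0,0],[[0,0,0],0,0],[[0,0,-41],0,0],[[0,0,0],0,0]]'

```text
time_s: 32.98
tool_pos: [0.6082, -0.0931, 0.1004]
tcp_rot: [3.133, 0.109, 0.027]
contact_force: [2.8, -1.0, 2.6]
finger_gap: 0.0361
grip_force: 3.0
```

jog_arm --moves '[[[0,0,-41],0,0],[[0,0,0],0,0],[[0,0,-41],0,0],[[0,0,0],0,0],[[0,0,-41],0,0],[[0,0,0],0,0],[[0,0,-41],0,0],[[0,0,0],0,0],[[0,0,-41],0,0],[[0,0,0],0,0],[[0,0,-41],0,0],[[0,0,0],0,0]]'

```text
time_s: 33.98
tool_pos: [0.6082, -0.0931, 0.1004]
tcp_rot: [3.133, 0.109, 0.027]
contact_force: [3.6, -0.0, 3.1]
finger_gap: 0.0356
grip_force: 3.0
```

jog_arm --moves '[[[0,0,-41],0,0],[[0,0,0],0,0],[[0,0,-41],0,0],[[0,0,0],0,0],[[0,0,-41],0,0],[[0,0,0],0,0],[[0,0,-41],0,0],[[0,0,0],0,0],[[0,0,-41],0,0],[[0,0,0],0,0],[[0,0,0],0,0],[[0,0,0],0,0]]'

```text
time_s: 34.98
tool_pos: [0.5993, -0.0902, 0.0896]
tcp_rot: [-3.139, -0.109, 0.004]
contact_force: [-0.0, 0.5, 0.0]
finger_gap: 0.0356
grip_force: 3.0
```

```bash
python3 prof.py w13.png
```

```text
[ 0.5993 -0.0902  0.0896] 0.0356 [(256, 76, 168), (276, 156, 144), (287, 148, 173), (296, 173, 213), (308, 213, 205), (320, 247, 137)]
270 None
300 (np.int64(293), np.int64(361))
310 None
```

jog_arm --moves '[[[0,0,10],0,0],[[0,0,20],0,0],[[0,0,24],0,0],[[0,0,27],0,0],[[0,0,30],0,0],[[0,0,33],0,0],[[0,0,36],0,0],[[0,0,39],0,0],[[0,0,42],0,0],[[0,0,45],0,0],[[0,0,45],0,0]]'

```text
time_s: 35.95
tool_pos: [0.6012, -0.0907, 0.0457]
tcp_rot: [3.139, 0.108, 0.002]
contact_force: [0.8, 0.4, 2.9]
finger_gap: 0.0363
grip_force: 3.0
```

jog_arm --moves '[[[0,0,0],0,44],[[0,0,0],0,44],[[0,0,0],0,44],[[0,0,0],0,44]]'

```text
time_s: 36.28
tool_pos: [0.6001, -0.0906, 0.0449]
tcp_rot: [-3.14, -0.108, 0.001]
contact_force: [0.2, -1.3, 0.7]
finger_gap: 0.0441
grip_force: 0.0
```

jog_arm --moves '[[[0,0,0],0,0],[[0,0,0],0,0],[[0,0,0],0,0],[[0,0,0],0,0],[[0,0,0],0,0]]' --squeeze 15

```text
time_s: 36.7
tool_pos: [0.6005, -0.0907, 0.0453]
tcp_rot: [-3.14, -0.108, 0.0]
contact_force: [-0.5, -0.7, -0.4]
finger_gap: 0.0355
grip_force: 15.0
```

```bash
python3 prof.py w14.png; python3 go.py 553 243.4 130 -1.83
```

```text
[ 0.6005 -0.0907  0.0453] 0.0355 [(257, 78, 172), (275, 156, 147), (285, 150, 176), (293, 175, 221), (305, 221, 187), (318, 220, 82), (333, 87, 104), (339, 104, 120)]
270 None
300 (np.int64(291), np.int64(362))
310 (np.int64(292), np.int64(362))
t 36.75 tcp [600.5 -90.6  45.3] ang 3.96 tilt [-0.  0. -1.] q6 1.17 gap 35.7 F [0.2 0.  0.4]
shift [ -24.4 -336.5  -84.7] turn 5.8
```

jog_arm --moves '[[[0,0,-25],0,0],[[0,0,-60],0,0],[[0,0,-84.6],0,0],[[-21.6,-336.3,-84.6],5.8,0],[[-21.6,-336.3,-84.6],5.8,0],[[-21.6,-336.3,-84.6],5.8,0],[[-21.6,-336.3,-84.6],5.8,0],[[-21.6,-336.3,-84.6],5.8,0],[[-21.6,-336.3,-84.6],5.8,0],[[-21.6,-336.3,-84.6],5.8,0],[[-21.6,-336.3,-84.6],5.8,0],[[-21.6,-336.3,-84.6],5.8,0]]'

```text
time_s: 37.75
tool_pos: [0.5542, 0.249, 0.1301]
tcp_rot: [-3.139, 0.041, 0.0]
contact_force: [0.6, 0.0, -0.2]
finger_gap: 0.036
grip_force: 15.0
```

jog_arm --moves '[[[0,0,0],0,0],[[0,0,0],0,0],[[0,0,0],0,0],[[0,0,0],0,0]]'

```text
time_s: 38.08
tool_pos: [0.5563, 0.2418, 0.1299]
tcp_rot: [3.141, -0.054, -0.0]
contact_force: [-0.1, 0.3, 0.6]
finger_gap: 0.0359
grip_force: 15.0
```

```bash
python3 slot.py w15.png; python3 prof.py w15b.png; python3 go.py 555.8 243.3 130 -1.83;  python3 pose.py 318 293 257 -14.7
```

```text
[0.5563 0.2418 0.1299]
rows 80 94 div x far/near [123.4 111.7]
rows 125 134 div x far/near [88.8 81.3]
rows 167 189 div x far/near [57.  39.5]
rows 208 232 div x far/near [25.6  5.8]
rows 248 256 div x far/near [ -6.3 -13.7]
140 rails y [-24.2  21.6] mid -1.31
180 rails y [-24.6  21.8] mid -1.37
220 rails y [-25.1  22.3] mid -1.44
[0.5563 0.2418 0.1299] 0.0358 [(145, 58, 132), (166, 132, 43), (190, 35, 128), (208, 127, 33), (233, 33, 128), (247, 127, 37), (257, 37, 140), (285, 122, 144), (293, 144, 183), (305, 183, 153), (318, 181, 122), (330, 122, 143), (336, 143, 182)]
270 None
300 None
310 None
t 38.18 tcp [556.2 242.  130. ] ang -1.96 tilt [-0. -0. -1.] q6 1.83 gap 36.1 F [-0.4  0.2 -0.5]
shift [-0.5 -1.3 -0. ] turn -0.1
x0,z0 mm [-5.4 -8.2] tilt deg -0.0 bottom centre x,z -5.4 51.8
fixed z: x0 -2.4 tilt -0.9 res [ 0.6 -0.5 -0.1]
```

jog_arm --moves '[[[0,-1.1,15],0,0],[[0,-1.1,35],0,0],[[0,-1.1,45],0,0],[[0,-1.1,50],0,0],[[0,-1.1,54],0,0],[[0,-1.1,58],0,0],[[0,-1.1,62],0,0],[[0,-1.1,66],0,0],[[0,-1.1,69],0,0],[[0,-1.1,72],0,0],[[0,-1.1,74],0,0],[[0,-1.1,76],0,0]]'

```text
time_s: 39.18
tool_pos: [0.5561, 0.244, 0.0541]
tcp_rot: [3.14, -0.05, 0.001]
contact_force: [-0.3, -5.1, 2.9]
finger_gap: 0.0359
grip_force: 15.0
```

jog_arm --moves '[[[0,0,1],0,0],[[0,0,2],0,0],[[0,0,2.7],0,0],[[0,0,2.7],0,0],[[0,0,2.7],0,0]]'

```text
time_s: 39.6
tool_pos: [0.556, 0.244, 0.0513]
tcp_rot: [3.14, -0.05, 0.001]
contact_force: [-0.1, -4.4, 1.9]
finger_gap: 0.0356
grip_force: 15.0
```

jog_arm --moves '[[[0,0,0],0,50],[[0,0,0],0,50],[[0,0,0],0,50],[[0,0,0],0,50],[[0,0,-10],0,50],[[0,0,-40],0,50],[[0,0,-80],0,60],[[0,0,-108],0,60],[[0,0,-108],0,60],[[0,0,-108],0,60],[[0,0,-108],0,60]]'

```text
time_s: 40.52
tool_pos: [0.5553, 0.2444, 0.1588]
tcp_rot: [3.141, -0.05, -0.001]
contact_force: [-0.3, 1.2, -0.2]
finger_gap: 0.0599
grip_force: 0.0
```

```bash
python3 nxt.py | head -6
```

```text
t 40.5 [555.3 244.4 158.8] -1.8
(404.5, -175.2, 59.5, 35.6, -38.4) grip [ 385.7 -160.3] shift [-156.4  409.9   39.4] turn 36.6 z->3.4: 155.4
(502.8, -219.6, 62.5, 38.2, 13.1) grip [ 479.4 -225. ] shift [-60.6 471.7  39.2] turn -14.9 z->3.4: 155.4
(644.1, -214.0, 62.5, 37.9, 25.3) grip [ 622.4 -224.3] shift [ 82.2 466.3  38.8] turn -27.1 z->3.4: 155.4
(664.6, -365.1, 58.8, 35.0, -31.8) grip [ 644.2 -352.5] shift [108.1 593.7  38.8] turn 30.0 z->3.4: 155.4
(767.6, 93.4, 37.8, 31.6, 2.3) grip [743.6  92.4] shift [193.2 145.9  38.4] turn -4.1 z->3.4: 155.4
```

jog_arm --moves '[[[-61.6,472,39.2],-14.9,60],[[-61.6,472,39.2],-14.9,60],[[-61.6,472,39.2],-14.9,60],[[-61.6,472,39.2],-14.9,60],[[-61.6,472,39.2],-14.9,60],[[-61.6,472,39.2],-14.9,60],[[-61.6,472,39.2],-14.9,60],[[-61.6,472,39.2],-14.9,60],[[-61.6,472,39.2],-14.9,60],[[-61.6,472,39.2],-14.9,60],[[-61.6,472,39.2],-14.9,60],[[-61.6,472,39.2],-14.9,60]]'

```text
time_s: 41.57
tool_pos: [0.477, -0.2281, 0.118]
tcp_rot: [-3.12, -0.352, 0.004]
contact_force: [0.3, -0.4, -0.0]
finger_gap: 0.0601
grip_force: 0.0
```

jog_arm --moves '[[[0,0,0],0,60],[[0,0,0],0,60],[[0,0,0],0,60]]'

```text
time_s: 41.82
tool_pos: [0.4785, -0.2241, 0.1188]
tcp_rot: [-3.119, -0.357, 0.003]
contact_force: [-0.4, -0.2, 0.3]
finger_gap: 0.0602
grip_force: 0.0
```

```bash
python3 go.py 478.4 -225.3 120 13.1
```

```text
t 41.82 tcp [ 478.5 -224.1  118.8] ang 13.07 tilt [-0.002  0.002 -1.   ] q6 0.69 gap 60.2 F [-0.4 -0.2  0.3]
shift [-0.3  1.1 -1.2] turn -0.0
```

jog_arm --moves '[[[0,0.5,35],0,60],[[0,0.5,75],0,60],[[0,0.5,100],0,60],[[0,0.5,112],0,60],[[0,0.5,116.5],0,60],[[0,0.5,116.5],0,60],[[0,0.5,116.5],0,0],[[0,0.5,116.5],0,0],[[0,0.5,116.5],0,0],[[0,0.5,116.5],0,0],[[0,0.5,116.5],0,0],[[0,0.5,116.5],0,0]]' --squeeze 3

```text
time_s: 42.82
tool_pos: [0.48, -0.2264, 0.0047]
tcp_rot: [3.12, 0.357, 0.002]
contact_force: [-0.1, 1.2, 3.5]
finger_gap: 0.0362
grip_force: 3.0
```

jog_arm --moves '[[[0,0,0],0,0],[[0,0,0],0,0],[[0,0,-10],0,0],[[0,0,-25],0,0],[[0,0,-45],0,0],[[0,0,-65],0,0],[[0,0,-87],0,0],[[0,0,-87],0,0]]'

```text
time_s: 43.48
tool_pos: [0.4813, -0.2273, 0.0948]
tcp_rot: [3.116, 0.357, 0.008]
contact_force: [0.2, -0.7, 0.6]
finger_gap: 0.0361
grip_force: 3.0
```

jog_arm --moves '[[[0,0,-41],0,0],[[0,0,0],0,0],[[0,0,-41],0,0],[[0,0,0],0,0],[[0,0,-41],0,0],[[0,0,0],0,0],[[0,0,-41],0,0],[[0,0,0],0,0],[[0,0,-41],0,0],[[0,0,0],0,0],[[0,0,-41],0,0],[[0,0,0],0,0]]'

```text
time_s: 44.48
tool_pos: [0.4848, -0.2298, 0.0981]
tcp_rot: [3.111, 0.356, 0.016]
contact_force: [3.1, -1.9, 2.9]
finger_gap: 0.0359
grip_force: 3.0
```

jog_arm --moves '[[[0,0,-41],0,0],[[0,0,0],0,0],[[0,0,-41],0,0],[[0,0,0],0,0],[[0,0,-41],0,0],[[0,0,0],0,0],[[0,0,-41],0,0],[[0,0,0],0,0],[[0,0,-41],0,0],[[0,0,0],0,0],[[0,0,0],0,0],[[0,0,0],0,0]]'

```text
time_s: 45.48
tool_pos: [0.4772, -0.2243, 0.0879]
tcp_rot: [-3.117, -0.357, 0.007]
contact_force: [-0.5, -0.4, -1.1]
finger_gap: 0.0359
grip_force: 3.0
```

```bash
python3 prof.py w16.png
```

```text
[ 0.4772 -0.2243  0.0879] 0.0359 [(220, 82, 209), (230, 210, 185), (283, 180, 211), (306, 215, 213), (314, 213, 148)]
270 (np.int64(294), np.int64(359))
300 (np.int64(293), np.int64(361))
310 (np.int64(293), np.int64(360))
```

Partly swung; more shaking.

jog_arm --moves '[[[0,0,-41],0,0],[[0,0,0],0,0],[[0,0,-41],0,0],[[0,0,0],0,0],[[0,0,-41],0,0],[[0,0,0],0,0],[[0,0,-41],0,0],[[0,0,0],0,0],[[0,0,-41],0,0],[[0,0,0],0,0],[[0,0,-41],0,0],[[0,0,0],0,0]]'

```text
time_s: 46.53
tool_pos: [0.4862, -0.2308, 0.101]
tcp_rot: [3.108, 0.356, 0.022]
contact_force: [3.4, -2.7, 2.7]
finger_gap: 0.0361
grip_force: 3.0
```

jog_arm --moves '[[[0,0,-41],0,0],[[0,0,0],0,0],[[0,0,-41],0,0],[[0,0,0],0,0],[[0,0,-41],0,0],[[0,0,0],0,0],[[0,0,-41],0,0],[[0,0,0],0,0],[[0,0,-41],0,0],[[0,0,0],0,0],[[0,0,0],0,0],[[0,0,0],0,0]]'

```text
time_s: 47.53
tool_pos: [0.4783, -0.2251, 0.0901]
tcp_rot: [-3.119, -0.357, 0.003]
contact_force: [0.9, 0.1, -0.7]
finger_gap: 0.0359
grip_force: 3.0
```

```bash
python3 prof.py w17.png
```

```text
[ 0.4783 -0.2251  0.0901] 0.0359 [(245, 83, 193), (250, 193, 171), (284, 167, 194), (294, 195, 225), (308, 214, 224), (316, 224, 150)]
270 (np.int64(296), np.int64(358))
300 (np.int64(293), np.int64(361))
310 (np.int64(293), np.int64(361))
```

jog_arm --moves '[[[0,0,-41],0,0],[[0,0,0],0,0],[[0,0,-41],0,0],[[0,0,0],0,0],[[0,0,-41],0,0],[[0,0,0],0,0],[[0,0,-41],0,0],[[0,0,0],0,0],[[0,0,-41],0,0],[[0,0,0],0,0],[[0,0,0],0,0],[[0,0,0],0,0]]'

```text
time_s: 48.58
tool_pos: [0.4787, -0.2254, 0.0909]
tcp_rot: [-3.12, -0.357, 0.002]
contact_force: [-1.1, -0.5, -0.4]
finger_gap: 0.0363
grip_force: 3.0
```

jog_arm --moves '[[[0,0,10],0,0],[[0,0,20],0,0],[[0,0,24],0,0],[[0,0,27],0,0],[[0,0,30],0,0],[[0,0,33],0,0],[[0,0,36],0,0],[[0,0,39],0,0],[[0,0,42],0,0],[[0,0,45],0,0],[[0,0,45],0,0]]'

```text
time_s: 49.5
tool_pos: [0.4795, -0.2259, 0.0455]
tcp_rot: [3.121, 0.357, 0.001]
contact_force: [-0.0, 1.1, 1.3]
finger_gap: 0.0361
grip_force: 3.0
```

```bash
python3 prof.py w18.png
```

```text
[ 0.4795 -0.2259  0.0455] 0.0361 [(256, 86, 189), (286, 164, 192), (295, 193, 232), (307, 231, 213), (320, 231, 155)]
270 (np.int64(297), np.int64(356))
300 (np.int64(291), np.int64(363))
310 (np.int64(292), np.int64(362))
```

jog_arm --moves '[[[0,0,0],0,44],[[0,0,0],0,44],[[0,0,0],0,44],[[0,0,0],0,44]]'

```text
time_s: 49.88
tool_pos: [0.479, -0.2258, 0.0453]
tcp_rot: [-3.121, -0.357, 0.001]
contact_force: [0.4, -0.4, -0.1]
finger_gap: 0.0438
grip_force: 0.0
```

jog_arm --moves '[[[0,0,0],0,0],[[0,0,0],0,0],[[0,0,0],0,0],[[0,0,0],0,0],[[0,0,0],0,0]]' --squeeze 15

```text
time_s: 50.3
tool_pos: [0.4792, -0.2258, 0.0455]
tcp_rot: [-3.121, -0.357, 0.0]
contact_force: [1.2, 0.7, -0.9]
finger_gap: 0.0356
grip_force: 15.0
```

```bash
python3 prof.py w19.png; python3 pose.py 319.3 294.3 257 -14.5; python3 go.py 590.5 241.6 130 -1.83
```

```text
[ 0.4792 -0.2258  0.0455] 0.0356 [(256, 86, 186), (274, 171, 162), (285, 164, 190), (293, 191, 231), (308, 221, 231), (318, 231, 155)]
270 (np.int64(297), np.int64(357))
300 (np.int64(291), np.int64(363))
310 (np.int64(292), np.int64(362))
x0,z0 mm [-5.4 -9.5] tilt deg 0.5 bottom centre x,z -4.8 50.5
fixed z: x0 -3.0 tilt -0.19 res [ 0.5 -0.4 -0.1]
t 50.35 tcp [ 479.2 -225.8   45.5] ang 13.06 tilt [-0.  0. -1.] q6 0.69 gap 35.7 F [-1.2 -0.3  0.3]
shift [ 214.  -430.2  -84.5] turn 14.9
```

jog_arm --moves '[[[0,0,-25],0,0],[[0,0,-60],0,0],[[0,0,-84.5],0,0],[[213.5,-430,-84.5],14.9,0],[[213.5,-430,-84.5],14.9,0],[[213.5,-430,-84.5],14.9,0],[[213.5,-430,-84.5],14.9,0],[[213.5,-430,-84.5],14.9,0],[[213.5,-430,-84.5],14.9,0],[[213.5,-430,-84.5],14.9,0],[[213.5,-430,-84.5],14.9,0],[[213.5,-430,-84.5],14.9,0]]'

```text
time_s: 51.35
tool_pos: [0.5641, 0.1339, 0.1301]
tcp_rot: [3.141, -0.05, 0.0]
contact_force: [1.0, 0.2, 0.0]
finger_gap: 0.036
grip_force: 15.0
```

```bash
python3 go.py 590 241.4 130 -1.83
```

```text
t 51.35 tcp [564.1 133.9 130.1] ang -1.83 tilt [ 0. -0. -1.] q6 1.64 gap 36.0 F [1.  0.2 0. ]
shift [ 2.240e+01 -1.083e+02  1.000e-01] turn -0.0
```

jog_arm --moves '[[[0,0,0],0,0],[[0,0,0],0,0],[[0,0,0],0,0]]'

```text
time_s: 51.6
tool_pos: [0.5638, 0.1315, 0.1298]
tcp_rot: [3.141, -0.05, -0.001]
contact_force: [-0.2, -0.7, -1.0]
finger_gap: 0.0357
grip_force: 15.0
```

```bash
python3 go.py 590 241.4 130 -1.83
```

```text
t 51.6 tcp [563.8 131.5 129.8] ang -1.82 tilt [-0.001 -0.    -1.   ] q6 1.64 gap 35.7 F [-0.2 -0.7 -1. ]
shift [  22.7 -110.7   -0.3] turn 0.0
```

jog_arm --moves '[[[22.7,-110.7,0],0,0],[[22.7,-110.7,0],0,0],[[22.7,-110.7,0],0,0],[[22.7,-110.7,0],0,0],[[22.7,-110.7,0],0,0],[[22.7,-110.7,0],0,0],[[22.7,-110.7,0],0,0],[[22.7,-110.7,0],0,0]]'

```text
time_s: 52.27
tool_pos: [0.5903, 0.2399, 0.13]
tcp_rot: [3.141, -0.054, -0.001]
contact_force: [0.2, -0.2, -1.1]
finger_gap: 0.0359
grip_force: 15.0
```

```bash
python3 slot.py w20.png; python3 prof.py w20b.png; python3 go.py 590 241.4 130 -1.83
```

```text
[0.5903 0.2399 0.13  ]
rows 124 145 div x far/near [89.6 72.9]
rows 169 189 div x far/near [55.5 39.5]
rows 209 232 div x far/near [24.8  5.8]
140 rails y [-25.7  20.9] mid -2.41
180 rails y [-25.3  21.1] mid -2.11
220 rails y [-25.1  21.5] mid -1.81
[0.5904 0.2402 0.1301] 0.0357 [(146, 38, 189), (159, 183, 186), (168, 186, 38), (190, 35, 129), (208, 131, 35), (233, 35, 128), (247, 128, 39), (256, 40, 143), (285, 126, 146), (294, 146, 186), (308, 170, 184), (319, 184, 125), (329, 125, 146), (336, 146, 185), (343, 185, 183)]
270 None
300 (np.int64(293), np.int64(354))
310 (np.int64(293), np.int64(293))
t 52.37 tcp [590.4 240.5 130.2] ang -1.93 tilt [-0. -0. -1.] q6 1.81 gap 36.0 F [-0.5  0.2 -0.2]
shift [-0.4 -0.9  0.2] turn -0.1
```

jog_arm --moves '[[[0,0,15],0,0],[[0,0,35],0,0],[[0,0,45],0,0],[[0,0,50],0,0],[[0,0,54],0,0],[[0,0,58],0,0],[[0,0,62],0,0],[[0,0,66],0,0],[[0,0,69],0,0],[[0,0,72],0,0],[[0,0,74],0,0],[[0,0,76],0,0]]'

```text
time_s: 53.37
tool_pos: [0.5906, 0.2416, 0.054]
tcp_rot: [-3.141, 0.05, -0.001]
contact_force: [-0.9, -0.9, -0.3]
finger_gap: 0.0356
grip_force: 15.0
```

jog_arm --moves '[[[0,0,1],0,0],[[0,0,2],0,0],[[0,0,2.5],0,0],[[0,0,2.5],0,0],[[0,0,2.5],0,0]]'

```text
time_s: 53.78
tool_pos: [0.5905, 0.2417, 0.0517]
tcp_rot: [-3.141, 0.05, -0.0]
contact_force: [0.6, -0.0, -0.4]
finger_gap: 0.0359
grip_force: 15.0
```

jog_arm --moves '[[[0,0,0],0,50],[[0,0,0],0,50],[[0,0,0],0,50],[[0,0,0],0,50],[[0,0,-10],0,50],[[0,0,-40],0,50],[[0,0,-80],0,60],[[0,0,-108],0,60],[[0,0,-108],0,60],[[0,0,-108],0,60],[[0,0,-108],0,60]]'

```text
time_s: 54.7
tool_pos: [0.5898, 0.2415, 0.1591]
tcp_rot: [3.141, -0.05, -0.001]
contact_force: [0.2, 0.6, -0.5]
finger_gap: 0.0598
grip_force: 0.0
```

```bash
python3 nxt.py | head -7
```

```text
t 54.7 [589.8 241.5 159.1] -1.8
(404.5, -175.3, 59.5, 35.8, -38.9) grip [ 385.8 -160.2] shift [-190.9  408.1   39.9] turn 37.1 z->3.4: 155.7
(643.9, -213.8, 62.2, 38.4, 26.4) grip [ 622.4 -224.5] shift [ 47.6 464.7  39.3] turn -28.2 z->3.4: 155.7
(664.5, -365.2, 59.3, 35.4, -32.7) grip [ 644.3 -352.2] shift [ 73.6 591.7  39.3] turn 30.9 z->3.4: 155.7
(767.6, 93.4, 37.8, 31.6, 2.3) grip [743.6  92.4] shift [158.6 144.1  38.8] turn -4.1 z->3.4: 155.7
(795.4, -41.9, 45.8, 44.2, -89.3) grip [795.1 -17.9] shift [213.6 252.7  38.7] turn 87.5 z->3.4: 155.7
(789.5, -196.4, 67.3, 16.8, -22.2) grip [ 767.3 -187.3] shift [191.2 422.9  38.9] turn 20.4 z->3.4: 155.7
```

jog_arm --moves '[[[46.7,465,39.3],-27.6,60],[[46.7,465,39.3],-27.6,60],[[46.7,465,39.3],-27.6,60],[[46.7,465,39.3],-27.6,60],[[46.7,465,39.3],-27.6,60],[[46.7,465,39.3],-27.6,60],[[46.7,465,39.3],-27.6,60],[[46.7,465,39.3],-27.6,60],[[46.7,465,39.3],-27.6,60],[[46.7,465,39.3],-27.6,60],[[46.7,465,39.3],-27.6,60],[[46.7,465,39.3],-27.6,60]]'

```text
time_s: 55.75
tool_pos: [0.6205, -0.2286, 0.1176]
tcp_rot: [-3.062, -0.694, 0.005]
contact_force: [-0.1, 0.8, -0.0]
finger_gap: 0.0601
grip_force: 0.0
```

jog_arm --moves '[[[0,0,0],0,60],[[0,0,0],0,60],[[0,0,0],0,60],[[0,0,0],0,60]]'

```text
time_s: 56.08
tool_pos: [0.622, -0.2226, 0.1198]
tcp_rot: [-3.061, -0.703, 0.001]
contact_force: [0.0, 0.5, 0.5]
finger_gap: 0.0597
grip_force: 0.0
```

```bash
python3 go.py 621.5 -224.8 120 25.9;python3 nxt.py | head -4
```

```text
t 56.08 tcp [ 622.  -222.6  119.8] ang 25.88 tilt [-0.001  0.001 -1.   ] q6 0.6 gap 59.7 F [0.  0.5 0.5]
shift [-1.4  1.8 -0.2] turn -0.0
t 56.1 [ 622.  -222.6  119.8] 25.9
(795.4, -40.9, 44.2, 43.8, 0.7) grip [771.4 -41.2] shift [ 2.136e+02 -9.800e+01 -2.000e-01] turn 25.2 z->3.4: 116.4
```

jog_arm --moves '[[[-1,1,35],0,60],[[-1,1,75],0,60],[[-1,1,100],0,60],[[-1,1,112],0,60],[[-1,1,116.5],0,60],[[-1,1,116.5],0,60],[[-1,1,116.5],0,0],[[-1,1,116.5],0,0],[[-1,1,116.5],0,0],[[-1,1,116.5],0,0],[[-1,1,116.5],0,0],[[-1,1,116.5],0,0]]' --squeeze 3

```text
time_s: 57.13
tool_pos: [0.6225, -0.2264, 0.0052]
tcp_rot: [3.061, 0.7, 0.003]
contact_force: [0.3, 0.8, 4.4]
finger_gap: 0.0359
grip_force: 3.0
```

jog_arm --moves '[[[0,0,0],0,0],[[0,0,0],0,0],[[0,0,-10],0,0],[[0,0,-25],0,0],[[0,0,-45],0,0],[[0,0,-65],0,0],[[0,0,-87],0,0],[[0,0,-87],0,0]]'

```text
time_s: 57.8
tool_pos: [0.6245, -0.2275, 0.0968]
tcp_rot: [3.057, 0.699, 0.01]
contact_force: [0.8, -0.2, 0.7]
finger_gap: 0.0358
grip_force: 3.0
```

jog_arm --moves '[[[0,0,-41],0,0],[[0,0,0],0,0],[[0,0,-41],0,0],[[0,0,0],0,0],[[0,0,-41],0,0],[[0,0,0],0,0],[[0,0,-41],0,0],[[0,0,0],0,0],[[0,0,-41],0,0],[[0,0,0],0,0],[[0,0,-41],0,0],[[0,0,0],0,0]]'

```text
time_s: 58.8
tool_pos: [0.6276, -0.2291, 0.099]
tcp_rot: [3.053, 0.698, 0.017]
contact_force: [2.6, -2.3, 4.1]
finger_gap: 0.0357
grip_force: 3.0
```

jog_arm --moves '[[[0,0,-41],0,0],[[0,0,0],0,0],[[0,0,-41],0,0],[[0,0,0],0,0],[[0,0,-41],0,0],[[0,0,0],0,0],[[0,0,-41],0,0],[[0,0,0],0,0],[[0,0,-41],0,0],[[0,0,0],0,0],[[0,0,-41],0,0],[[0,0,0],0,0]]'

```text
time_s: 59.8
tool_pos: [0.6276, -0.2291, 0.0989]
tcp_rot: [3.053, 0.698, 0.017]
contact_force: [2.4, -1.6, 3.7]
finger_gap: 0.0359
grip_force: 3.0
```

jog_arm --moves '[[[0,0,-41],0,0],[[0,0,0],0,0],[[0,0,-41],0,0],[[0,0,0],0,0],[[0,0,-41],0,0],[[0,0,0],0,0],[[0,0,-41],0,0],[[0,0,0],0,0],[[0,0,-41],0,0],[[0,0,0],0,0],[[0,0,0],0,0],[[0,0,0],0,0]]'

```text
time_s: 60.8
tool_pos: [0.6196, -0.2248, 0.0879]
tcp_rot: [-3.058, -0.699, 0.007]
contact_force: [0.6, -0.3, -0.4]
finger_gap: 0.036
grip_force: 3.0
```

```bash
python3 prof.py w21.png
```

```text
[ 0.6196 -0.2248  0.0879] 0.036 [(218, 81, 206), (228, 206, 182), (281, 178, 210), (306, 210, 208), (311, 209, 145)]
270 (np.int64(294), np.int64(360))
300 (np.int64(293), np.int64(361))
310 (np.int64(294), np.int64(360))
```

jog_arm --moves '[[[0,0,-41],0,0],[[0,0,0],0,0],[[0,0,-41],0,0],[[0,0,0],0,0],[[0,0,-41],0,0],[[0,0,0],0,0],[[0,0,-41],0,0],[[0,0,0],0,0],[[0,0,-41],0,0],[[0,0,0],0,0],[[0,0,-41],0,0],[[0,0,0],0,0]]'

```text
time_s: 61.85
tool_pos: [0.6289, -0.2298, 0.102]
tcp_rot: [3.05, 0.698, 0.022]
contact_force: [2.5, -2.0, 3.6]
finger_gap: 0.0364
grip_force: 3.0
```

jog_arm --moves '[[[0,0,-41],0,0],[[0,0,0],0,0],[[0,0,-41],0,0],[[0,0,0],0,0],[[0,0,-41],0,0],[[0,0,0],0,0],[[0,0,-41],0,0],[[0,0,0],0,0],[[0,0,-41],0,0],[[0,0,0],0,0],[[0,0,-41],0,0],[[0,0,0],0,0]]'

```text
time_s: 62.85
tool_pos: [0.6289, -0.2298, 0.102]
tcp_rot: [3.05, 0.698, 0.022]
contact_force: [2.9, -1.1, 4.2]
finger_gap: 0.0359
grip_force: 3.0
```

jog_arm --moves '[[[0,0,-41],0,0],[[0,0,0],0,0],[[0,0,-41],0,0],[[0,0,0],0,0],[[0,0,-41],0,0],[[0,0,0],0,0],[[0,0,-41],0,0],[[0,0,0],0,0],[[0,0,-41],0,0],[[0,0,0],0,0],[[0,0,0],0,0],[[0,0,0],0,0]]'

```text
time_s: 63.85
tool_pos: [0.6207, -0.2254, 0.0903]
tcp_rot: [-3.061, -0.7, 0.003]
contact_force: [-0.5, 0.6, 0.9]
finger_gap: 0.0357
grip_force: 3.0
```

```bash
python3 prof.py w22.png
```

```text
[ 0.6207 -0.2254  0.0903] 0.0357 [(245, 81, 188), (282, 162, 189), (292, 190, 223), (303, 223, 211), (314, 223, 147)]
270 (np.int64(297), np.int64(357))
300 (np.int64(293), np.int64(361))
310 (np.int64(293), np.int64(361))
```

One more shake as before, then square it on the bench and regrip.

jog_arm --moves '[[[0,0,-41],0,0],[[0,0,0],0,0],[[0,0,-41],0,0],[[0,0,0],0,0],[[0,0,-41],0,0],[[0,0,0],0,0],[[0,0,-41],0,0],[[0,0,0],0,0],[[0,0,-41],0,0],[[0,0,0],0,0],[[0,0,0],0,0],[[0,0,0],0,0]]'

```text
time_s: 64.9
tool_pos: [0.6211, -0.2256, 0.0911]
tcp_rot: [-3.061, -0.7, 0.002]
contact_force: [0.4, -0.2, -0.3]
finger_gap: 0.0356
grip_force: 3.0
```

jog_arm --moves '[[[0,0,10],0,0],[[0,0,20],0,0],[[0,0,24],0,0],[[0,0,27],0,0],[[0,0,30],0,0],[[0,0,33],0,0],[[0,0,36],0,0],[[0,0,39],0,0],[[0,0,42],0,0],[[0,0,45],0,0],[[0,0,45],0,0]]'

```text
time_s: 65.82
tool_pos: [0.6218, -0.2259, 0.0457]
tcp_rot: [3.062, 0.7, 0.001]
contact_force: [0.1, 1.7, 1.7]
finger_gap: 0.0359
grip_force: 3.0
```

jog_arm --moves '[[[0,0,0],0,44],[[0,0,0],0,44],[[0,0,0],0,44],[[0,0,0],0,44]]'

```text
time_s: 66.15
tool_pos: [0.6214, -0.226, 0.0454]
tcp_rot: [-3.062, -0.7, 0.001]
contact_force: [0.1, 0.9, 0.6]
finger_gap: 0.0438
grip_force: 0.0
```

jog_arm --moves '[[[0,0,0],0,0],[[0,0,0],0,0],[[0,0,0],0,0],[[0,0,0],0,0],[[0,0,0],0,0]]' --squeeze 15

```text
time_s: 66.57
tool_pos: [0.6215, -0.2259, 0.0456]
tcp_rot: [-3.062, -0.7, 0.0]
contact_force: [-0.9, 1.2, -0.1]
finger_gap: 0.0358
grip_force: 15.0
```

```bash
python3 prof.py w23.png; python3 go.py 624 240.4 130 -1.83
```

```text
[ 0.6215 -0.2259  0.0456] 0.0358 [(256, 85, 183), (273, 168, 159), (284, 161, 189), (292, 188, 231), (304, 231, 219), (317, 230, 153)]
270 (np.int64(298), np.int64(356))
300 (np.int64(291), np.int64(363))
310 (np.int64(292), np.int64(362))
t 66.62 tcp [ 621.6 -225.9   45.7] ang 25.76 tilt [-0.  0. -1.] q6 0.6 gap 36.0 F [-0.1  0.  -0.8]
shift [ 204.8 -418.9  -84.3] turn 27.6
```

jog_arm --moves '[[[0,0,-25],0,0],[[0,0,-60],0,0],[[0,0,-84.5],0,0],[[204.8,-419,-84.5],27.6,0],[[204.8,-419,-84.5],27.6,0],[[204.8,-419,-84.5],27.6,0],[[204.8,-419,-84.5],27.6,0],[[204.8,-419,-84.5],27.6,0],[[204.8,-419,-84.5],27.6,0],[[204.8,-419,-84.5],27.6,0],[[204.8,-419,-84.5],27.6,0],[[204.8,-419,-84.5],27.6,0]]'

```text
time_s: 67.62
tool_pos: [0.6232, 0.1498, 0.1304]
tcp_rot: [3.141, -0.05, 0.0]
contact_force: [0.0, -0.6, -0.1]
finger_gap: 0.0357
grip_force: 15.0
```

jog_arm --moves '[[[0,0,0],0,0],[[0,0,0],0,0],[[0,0,0],0,0]]'

```text
time_s: 67.87
tool_pos: [0.6235, 0.1475, 0.1302]
tcp_rot: [3.141, -0.05, -0.0]
contact_force: [0.2, -0.3, -0.0]
finger_gap: 0.0355
grip_force: 15.0
```

```bash
python3 go.py 623.8 240.3 130 -1.83
```

```text
t 67.87 tcp [623.5 147.5 130.2] ang -1.82 tilt [-0. -0. -1.] q6 1.66 gap 35.5 F [ 0.2 -0.3 -0. ]
shift [ -2.6 -92.8   0.1] turn 0.0
```

jog_arm --moves '[[[-2.6,-92.8,0],0,0],[[-2.6,-92.8,0],0,0],[[-2.6,-92.8,0],0,0],[[-2.6,-92.8,0],0,0],[[-2.6,-92.8,0],0,0],[[-2.6,-92.8,0],0,0],[[-2.6,-92.8,0],0,0],[[-2.6,-92.8,0],0,0]]'

```text
time_s: 68.53
tool_pos: [0.6242, 0.239, 0.1303]
tcp_rot: [3.141, -0.054, -0.0]
contact_force: [0.2, 0.4, -0.3]
finger_gap: 0.036
grip_force: 15.0
```

```bash
python3 slot.py w24.png; python3 prof.py w24b.png; python3 go.py 623.8 240.3 130 -1.83
```

```text
[0.6242 0.239  0.1303]
rows 167 189 div x far/near [57.  39.4]
rows 220 232 div x far/near [16.1  5.7]
180 rails y [-25.4  21.1] mid -2.11
220 rails y [-25.2  21.5] mid -1.82
[0.6242 0.2393 0.1303] 0.0364 [(149, 66, 131), (166, 131, 36), (190, 36, 133), (198, 148, 192), (207, 192, 187), (219, 191, 41), (233, 40, 133), (247, 134, 43), (256, 43, 146), (273, 134, 126), (284, 128, 150), (292, 150, 190), (304, 191, 175), (317, 189, 142), (330, 128, 150), (337, 150, 190)]
270 None
300 (np.int64(293), np.int64(361))
310 (np.int64(293), np.int64(361))
t 68.63 tcp [624.1 239.6 130.3] ang -1.92 tilt [-0. -0. -1.] q6 1.8 gap 35.9 F [-0.4  1.1 -0.2]
shift [-0.3 -0.7  0.3] turn -0.1
```

jog_arm --moves '[[[-0.4,0,15],0,0],[[-0.4,0,35],0,0],[[-0.4,0,45],0,0],[[-0.4,0,50],0,0],[[-0.4,0,54],0,0],[[-0.4,0,58],0,0],[[-0.4,0,62],0,0],[[-0.4,0,66],0,0],[[-0.4,0,69],0,0],[[-0.4,0,72],0,0],[[-0.4,0,74],0,0],[[-0.4,0,76],0,0]]'

```text
time_s: 69.63
tool_pos: [0.6236, 0.2407, 0.0542]
tcp_rot: [-3.141, 0.05, -0.0]
contact_force: [-0.4, -0.3, -0.4]
finger_gap: 0.0357
grip_force: 15.0
```

jog_arm --moves '[[[0,0,1],0,0],[[0,0,2],0,0],[[0,0,2.5],0,0],[[0,0,2.5],0,0],[[0,0,2.5],0,0]]'

```text
time_s: 70.05
tool_pos: [0.6236, 0.2407, 0.0519]
tcp_rot: [-3.141, 0.05, -0.0]
contact_force: [0.1, 0.5, 0.4]
finger_gap: 0.0356
grip_force: 15.0
```

jog_arm --moves '[[[0,0,0],0,50],[[0,0,0],0,50],[[0,0,0],0,50],[[0,0,0],0,50],[[0,0,-10],0,50],[[0,0,-40],0,50],[[0,0,-80],0,60],[[0,0,-108],0,60],[[0,0,-108],0,60],[[0,0,-108],0,60],[[0,0,-108],0,60]]'

```text
time_s: 70.97
tool_pos: [0.623, 0.2405, 0.1593]
tcp_rot: [3.141, -0.05, -0.001]
contact_force: [-1.1, -0.0, -0.6]
finger_gap: 0.0604
grip_force: 0.0
```

jog_arm --moves '[[[-54.6,-109.7,0],0,60],[[-54.6,-109.7,0],0,60],[[-54.6,-109.7,0],0,60],[[-54.6,-109.7,0],0,60],[[-54.6,-109.7,0],0,60],[[-54.6,-109.7,0],0,60],[[-54.6,-109.7,0],0,60]]'

```text
time_s: 71.55
tool_pos: [0.5725, 0.3507, 0.1586]
tcp_rot: [3.14, -0.053, -0.003]
contact_force: [0.4, 0.4, 0.5]
finger_gap: 0.0599
grip_force: 0.0
```

```bash
python3 go.py 572.5 352.1 86.6 -1.83; python3 -c "
from h import *
o,s=snap('scene','s25.png'); o,w=snap('wrist','w25.png')
a=cv2.resize(s[280:450,330:530,::-1],(470,400),interpolation=2); b=cv2.resize(w[:420,160:480,::-1],(305,400)); cv2.imwrite('pics/c25.png',np.hstack([a,b]))"
```

```text
t 71.55 tcp [572.5 350.7 158.6] ang -1.92 tilt [-0.002 -0.001 -1.   ] q6 1.99 gap 59.9 F [0.4 0.4 0.5]
shift [ 0.  -1.4 72. ] turn -0.1
```

View pics/c25.png

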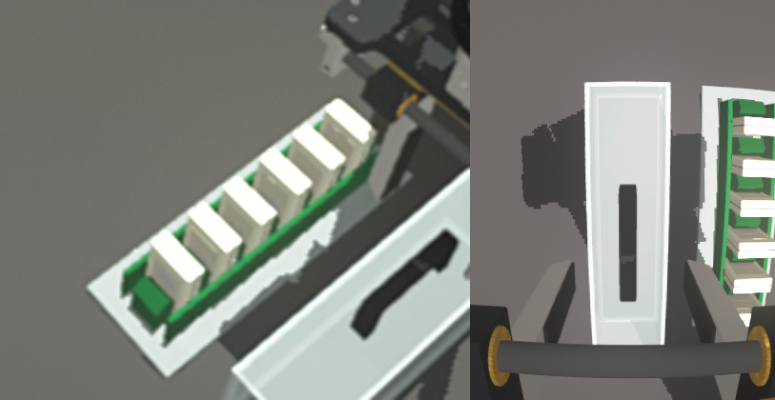

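jog_arm --moves '[[[0,0,25],0,60],[[0,0,50],0,60],[[0,0,66],0,60],[[0,0,72],0,60],[[0,0,72],0,60],[[0,0,72],0,0],[[0,0,72],0,0],[[0,0,72],0,0],[[0,0,72],0,0],[[0,0,72],0,0],[[0,0,72],0,0],[[0,0,72],0,0]]' --squeeze 35

```text
time_s: 72.65
tool_pos: [0.5725, 0.3521, 0.088]
tcp_rot: [-3.141, 0.05, -0.0]
contact_force: [-0.1, 0.3, -0.3]
finger_gap: 0.0167
grip_force: 0.0
```

jog_arm --moves '[[[0,0,0],0,0],[[0,0,0],0,0],[[0,0,0],0,0]]'

```text
time_s: 72.9
tool_pos: [0.5725, 0.3519, 0.0879]
tcp_rot: [3.141, -0.051, -0.0]
contact_force: [-0.7, -0.5, 1.7]
finger_gap: 0.0115
grip_force: 35.0
```

jog_arm --moves '[[[0,0,-10],0,0],[[0,0,-20],0,0],[[0,0,-35],0,0],[[0,0,-55],0,0],[[0,0,-75],0,0],[[0,0,-95],0,0],[[0,0,-110],0,0],[[0,0,-120],0,0],[[0,0,-120],0,0],[[0,0,-120],0,0]]'

```text
time_s: 73.73
tool_pos: [0.5726, 0.3521, 0.2085]
tcp_rot: [-3.141, 0.05, -0.002]
contact_force: [0.2, -0.0, -3.2]
finger_gap: 0.0114
grip_force: 35.0
```

```bash
python3 go.py 569.5 242 206 -1.83
```

```text
t 73.73 tcp [572.6 352.1 208.5] ang -1.84 tilt [ 0.001  0.001 -1.   ] q6 1.99 gap 11.4 F [ 0.2 -0.  -3.2]
shift [  0.4 110.2   2.5] turn -0.0
```

jog_arm --moves '[[[0,12,0],0,0],[[0,26,0],0,0],[[0,42,0],0,0],[[0,58,0],0,0],[[0,74,0],0,0],[[0,90,0],0,0],[[0.3,102,0],0,0],[[0.3,110,0],0,0],[[0.3,110,0],0,0],[[0.3,110,0],0,0],[[0.3,110,0],0,0]]'

```text
time_s: 74.65
tool_pos: [0.5693, 0.2425, 0.2078]
tcp_rot: [-3.141, 0.05, -0.0]
contact_force: [0.3, 0.2, -2.9]
finger_gap: 0.0113
grip_force: 35.0
```

```bash
python3 go.py 569.2 241.9 94 -1.83; python3 -c "
from h import *
o,s=snap('scene','s26.png'); o,w=snap('wrist','w26.png')
a=cv2.resize(s[250:450,340:540,::-1],(400,400),interpolation=2); b=cv2.resize(w[:420,160:480,::-1],(305,400)); cv2.imwrite('pics/c26.png',np.hstack([a,b]))"
```

```text
t 74.65 tcp [569.3 242.5 207.8] ang -1.82 tilt [ 0.  0. -1.] q6 1.82 gap 11.3 F [ 0.3  0.2 -2.9]
shift [-1.000e-01  6.000e-01  1.138e+02] turn 0.0
```

View pics/c26.png

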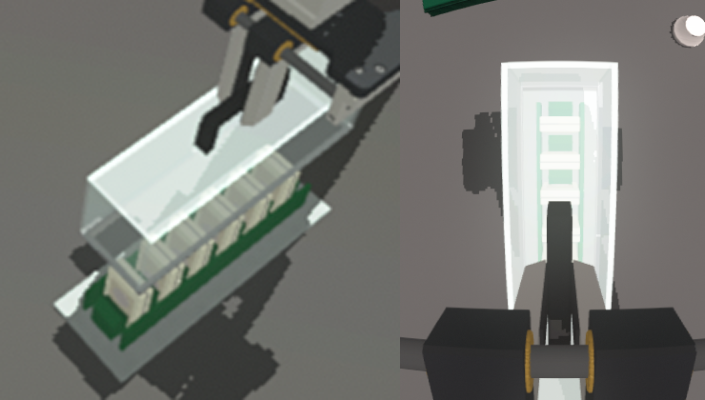

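jog_arm --moves '[[[0,0.5,15],0,0],[[0,0.5,30],0,0],[[0,0.5,40],0,0],[[0,0.5,50],0,0],[[0,0.5,58],0,0],[[0,0.5,66],0,0],[[0,0.5,74],0,0],[[0,0.5,80],0,0],[[0,0.5,86],0,0],[[0,0.5,92],0,0],[[0,0.5,97],0,0],[[0,0.5,100],0,0]]'

```text
time_s: 75.75
tool_pos: [0.569, 0.2415, 0.107]
tcp_rot: [3.141, -0.051, -0.001]
contact_force: [-0.5, -0.2, -1.8]
finger_gap: 0.0115
grip_force: 35.0
```

jog_arm --moves '[[[0,0,3],0,0],[[0,0,6],0,0],[[0,0,8],0,0],[[0,0,10],0,0],[[0,0,12],0,0],[[0,0,13],0,0],[[0,0,13],0,0],[[0,0,13],0,0]]'

```text
time_s: 76.42
tool_pos: [0.5692, 0.2416, 0.0948]
tcp_rot: [3.141, -0.05, 0.0]
contact_force: [-0.6, -0.2, -2.3]
finger_gap: 0.0119
grip_force: 35.0
```

One more millimetre or so, then release and lift off.

jog_arm --moves '[[[0,0,0.5],0,0],[[0,0,1],0,0],[[0,0,1.3],0,0],[[0,0,1.3],0,0],[[0,0,1.3],0,0]]'

```text
time_s: 76.83
tool_pos: [0.5693, 0.2416, 0.0938]
tcp_rot: [3.141, -0.05, 0.0]
contact_force: [-0.9, -1.4, -1.0]
finger_gap: 0.0117
grip_force: 35.0
```

jog_arm --moves '[[[0,0,0],0,60],[[0,0,0],0,60],[[0,0,0],0,60],[[0,0,0],0,60],[[0,0,0],0,60],[[0,0,-20],0,60],[[0,0,-60],0,60],[[0,0,-100],0,60],[[0,0,-120],0,60],[[0,0,-120],0,60]]'

```text
time_s: 77.67
tool_pos: [0.5726, 0.2424, 0.2207]
tcp_rot: [-3.138, 0.05, -0.018]
contact_force: [-0.2, 0.2, 0.2]
finger_gap: 0.0598
grip_force: 0.0
```

jog_arm --moves '[[[0,200,0],0,60],[[0,200,0],0,60],[[0,200,0],0,60],[[0,200,0],0,60],[[0,200,0],0,60],[[0,200,0],0,60],[[0,200,0],0,60],[[0,200,0],0,60],[[0,200,0],0,60]]'

```text
time_s: 78.42
tool_pos: [0.5626, 0.0429, 0.2129]
tcp_rot: [-3.141, 0.048, 0.001]
contact_force: [-0.3, 0.6, 0.0]
finger_gap: 0.0604
grip_force: 0.0
```

```bash
python3 -c "
from h import *
o,s=snap('scene','s27.png'); o,t=snap('top','t27.png'); print(o['time_s'])
a=cv2.resize(s[285:450,350:530,::-1],(436,400),interpolation=2); b=cv2.resize(t[170:335,100:220,::-1],(291,400),interpolation=2); cv2.imwrite('pics/c27.png',np.hstack([a,b]))"
```

```text
78.4667
```

View pics/c27.png

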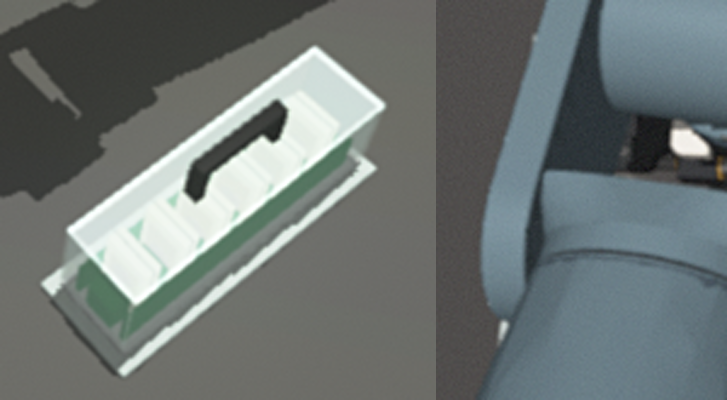

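```bash
python3 - <<'E'
from h import *
for f in ('s0','s27'):
    g=cv2.imread(f'pics/{f}.png').max(2)[322:372,420:475]<70; ys,xs=np.nonzero(g); print(f,g.sum(),xs.mean().round(2),ys.mean().round(2))
print(r.job_done())
E
```

```text
s0 406 27.11 22.91
s27 397 27.1 22.81
the job is handed in; nothing more can be done
None
```

The job is handed in at about 78 s: all five flat cases stand in the rack's free slots, the filed case was left in its slot, and the hood is back over the rack with its handle within about 0.1 px of where it started in the scene picture.

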